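Draw slim fuses from the turret dispenser, check one in the caliper, fill the kit tray

ROBOT

A 6-joint arm with a two-finger parallel gripper is mounted at the origin on a cart in front of the work surface, level with it; the furniture and walls round the work are solid. World frame = base frame: x ahead of the robot, y to its left, z up, the work surface at z = 0. Lengths are in m, angles in rad, forces in N, time in s.
With the tool pointing down it reaches from about 0.275 to 0.85 m from the base axis. Payload 5.2 kg.
Tool frame: the origin (TCP) lies on the centre line of the jaws, within the pads' length; the fingertips stand bot.finger_overhang ahead of it and the grasp point (between the pads) is the TCP (bot.finger_overhang is the distance from the TCP to the fingertips, in m); z points along the fingers, y is the line along which they close (so a half turn about z gives the same grasp; the last joint's range is limited). The gripper opens to 85 mm and grips with 20 to 120 N. Pads are 22 mm wide; open, the fingers measure 114 mm over their backs; the gripper's body (76 mm by 85 mm) begins 54 mm behind the grasp point. The pads swing forward as they close: fully open they stand 13 mm farther back than shut.
Start: joints at [1.088, 0.259, 1.535, -0, 1.348, -0.203], TCP at [0.152, 0.529, 0.25] pointing down, gripper open.
Joint ranges: [-3.14, 3.14], [-0.91, 2.08], [0.19, 2.58], [-1.22, 4.36], [0.22, 2.71], [-3.12, 3.12]. Speed limits (rad/s): [2.57, 2.57, 3.14, 3.14, 3.14, 3.14].

INTERFACE

Orientations are given as a unit quaternion [x, y, z, w].
In Python, from workcell import bot gives the robot as it stands.
- The arm moves only by the tool jog_arm, never from a script. Its argument "steps" is one flat list of numbers, 6 for each row, row after row: the shift along the tool's x, y, z in m, then the turn, a rotation vector about the tool's x, y, z in rad. A call has 1 to 5 rows; each row is the pose to reach, as a shift and turn from the pose commanded when the call began, along the tool's axes at that moment; what a row does not reach only later rows make up. A row lasts 1/12 s, in which the tool goes at most 41.7 mm and 7.16 degrees, less where a joint would pass 70% of its speed; a pose out of reach is approached as far as the arm can. A call with a gripper value outside its range is refused whole. "jaw" is the closure, from -1 (fully open) to 1 (shut), set as the call begins (left out, the last holds). The fingers move at their own pace and stop on an object; "grip_force" is the grip in N (left out, the last holds). Time passes only in rows, so rows that repeat a pose let the fingers close. It gives the time, the measured TCP pose, the force, the opening and the grip force at its end, in the units of the state.
- bot.get_state(): the state, without advancing time (a new reading comes with each control period).
- bot.get_image(name): name is "scene" or "top" or "wrist"; returns a dict with "color" (384x512x3 uint8, red, green, blue), "camera_matrix" (3x3 intrinsics, pixels), "R" (3x3) and "t" (3): a world point X has camera coordinates R X + t. Camera axes: x right, y down, z forward; pixel columns grow to the right and rows downward; lengths in m; the calibration is good to about 2 mm. A picture is of the moment at which its call begins. There is no depth.
- bot.sign_off(): hands the job in; it is judged then, once.
Trained networks look in a picture, given as the dict that the camera call returned (one of the last four; its "shot" number tells which), for a name from the list of things; names that differ only in an ending like _2 or _b are one class to them, and where a whole thing is asked for, a point or a joint stands for the part that bears it (a point fixed in the world has none). Each returns a list of dicts, best first, with "p" (0 to 1); they miss things now and then, are a little off and sometimes report something else, mostly with a low value. They report only what shows in the picture. A call takes as long as a camera call.
- bot.recognise(picture, query): "position" ([row, column] as shares, 0 to 1, of the picture: columns of its width, rows of its height, amid what is visible of it).
- bot.masks_of(picture, query): "pixels" (384x512 bool, what is visible of it) and "position" ([row, column] as shares, 0 to 1, of the picture: columns of its width, rows of its height, amid what is visible of it).
The state is a dict: "clock": time; "q": joint angles; "joint_vel": joint speeds; "tau": joint torques, N m; "position": TCP position; "eef_rot": TCP orientation; "contact_force": force on the tool from outside, world axes, zero at the start; "wrist_torque": the same for the moment, N m; "grip_width": opening from 0.0 (shut) to 1.0 (fully open); "gripper_force": force on a finger pad.
Only numpy, scipy, OpenCV 4.12 (cv2) and the standard library are available. Lean on these libraries where they do the work, as an engineer would, in place of code of your own. Each camera call takes 0.05 s, during which the arm holds its last target. There are 200 camera calls.

TASK

Turn the cap of the turret dispenser to its small holes, tip the drum over with its side lever until every slim fuse has slid out down the chutes (the thick fuse must stay inside), and stand the drum upright again. Then check the length of one slim fuse: lay it on the rest of the bench caliper, slide the jaw shut until it presses lightly on the fuse, and open the jaws wide again. Finish with all the slim fuses lying in the black kit tray, the drum upright with its cap turned back to closed, and nothing else on the bench disturbed.

Things in the scene. Friction and masses are not known exactly. Their poses are not given: they have to be found in the camera images.
- dispenser: fixed turret dispenser on a grey base plate (164 mm in x; y +70 to -200 mm; top at 10 mm). Origin: on the bench below the middle of the trunnion axis, which runs along its x axis 235 mm up. The drum (126 mm dia., cap 134 mm) tips to the -y side, over two steep chutes. Clear hood 269 mm high at y -74 to -108 mm, x within 45 mm; low chute walls from there to y = -153. Runners are slippery.
- rail_near (a point): middle of the first fuse against the rubber end stop of the near chute: dispenser x = -29.7, y = -170 mm, 38 mm above the bench. Fuse along the dispenser's y, sloping 34 degrees down to -y; a second one waits 60 mm behind it and slides down when the first is taken. Fingers fit on both sides from 12 to 44 mm up the slope from the stop (rail 14 mm wide under it); lift off upward. Axes: dispenser's.
- rail_far (a point): middle of the first fuse against the rubber end stop of the far chute: dispenser x = +29.7, y = -170 mm, 38 mm above the bench. Fuse along the dispenser's y, sloping 34 degrees down to -y; a second one waits 60 mm behind it and slides down when the first is taken. Fingers fit on both sides from 12 to 44 mm up the slope from the stop (rail 14 mm wide under it); lift off upward. Axes: dispenser's.
- drum (a joint): tip angle of the drum, rad, about the dispenser's +x axis: 0 = upright, cap on top (start), stop at 2.45. It stays where it is left (friction 0.3 N m plus damping). Tipped with the cap at its small holes at about 0.5 rad/s, the front fuses slide out near 1.9 and the rear ones near 2.15 to 2.3: tip to 2.35 and wait a second.
- lever_grip (a point): middle of the black round grip (14 mm dia., 55 mm long, axis along the dispenser's x) on the lever at the drum's -x side. It circles the trunnion axis at radius 85 mm, 118 mm to the -x side: upright it leans 62 degrees from straight up to the dispenser's +y side; it goes over the top to the -y side as the drum tips. Hold it from above, fingers closing along the dispenser's y.
- drum_center (a point): middle of the drum body, 18 mm below the trunnion axis when upright. (A shelf of the room overhangs the bench beyond world x = 0.60 m, 0.62 m up: pass on its near side with the arm held high.)
- cap (a joint): angle of the clear perforated cap on the drum, rad, counter-clockwise seen on its face: 0 = closed (bar mark at the red pointer), +0.471 = the small holes (20 mm) stand over the four pockets, -0.471 = the large holes (23.5 mm). Starts within 0.1 of closed; stops at +-0.56; stays where it is left (0.06 N m). Slim fuses pass if it is within 0.05 of the small-hole setting.
- cap_grip (a point): on the cap's axis, 28 mm above its face, where to hold the black bar grip (58 mm long, 14 mm thick, 44 mm high) on top of the cap. Frame of the cap: the bar runs along its x axis, z points away from the face.
- slim_a: slim cylindrical fuse, 14 mm dia., 60 mm long, white ceramic with steel end caps and a blue band, 35 g. Origin in its middle, z along its axis. Starts upright in one of the four pockets of the drum. Two or three of slim_a, slim_b, slim_c are present.
- slim_b: slim cylindrical fuse, 14 mm dia., 60 mm long, white ceramic with steel end caps and a blue band, 35 g. Origin in its middle, z along its axis. Starts upright in one of the four pockets of the drum. Two or three of slim_a, slim_b, slim_c are present.
- slim_c: slim cylindrical fuse, 14 mm dia., 60 mm long, white ceramic with steel end caps and a blue band, 35 g. Origin in its middle, z along its axis. Starts upright in one of the four pockets of the drum. Two or three of slim_a, slim_b, slim_c are present.
- thick_fuse: thick fuse, 20 mm dia., 60 mm long, white with a red band, in the remaining pocket; it passes the large holes only and must stay in the drum. Origin in its middle.
- caliper: fixed bench caliper, dark steel base 105 x 215 x 12 mm, origin at its foot. Jaws close along its y axis; face of the fixed jaw at y = -32 mm. Two V blocks 9 mm wide (y = -17 and +17) carry a fuse lying along y. Beam along y at x = +30 mm, top at 74 mm; both jaws are plates 8 mm thick, x -29 to +37 mm, 46 to 72 mm above the bench.
- caliper_rest (a point): where the middle of a slim fuse comes to lie on the V blocks, 54 mm above the bench, at x = -22, y = 0 of the caliper; frame of the caliper, fuse along y.
- jaw (a joint): travel of the sliding jaw, m: 0 = fully open (jaws 96 mm apart), grows as it slides towards the fixed jaw (the caliper's -y); opening = 0.096 minus this, so it meets a 60 mm fuse at 0.036. Starts below 0.012. Friction 1.5 N; stays where it is left.
- jaw_tab (a point): where to hold the black upright grip tab on the sliding jaw: 14 mm thick along the caliper's y, 22 mm wide, 41 mm free height (79 to 120 mm above the bench); this point is 105 mm above the bench. The face of the sliding jaw lies 28 mm from it towards -y of the caliper.
- kit_tray: loose black kit tray, 120 (x) x 190 (y) x 18 mm, walls and floor 4 mm, origin under its middle. Two ribs 3 mm high along x at y = -28 and +28 mm part it into three bays for fuses lying along x.
- flux_tin: bystander: round white tin, 49 mm dia.
- solder_spool: bystander: solder spool, 51 mm dia.
- driver_blue: bystander: blue screwdriver, 169 mm long.
- small_carton: bystander: white and blue carton, 68 x 118 x 36 mm.

How it is judged:
On the way, in this order (a step that is already met when the one before it is completed fails the run):
1. the cap is turned to its small holes while the drum stands upright (value of joint cap between 0.401 and 0.541 rad and value of joint drum below 0.1 rad), for 0.2 s.
2. the drum is tipped and every slim fuse has come out of it (value of joint drum above 1.5 rad and distance between each of slim_a, slim_b, slim_c and drum_center above 0.1 m), for 0.1 s.
3. the drum stands upright again (value of joint drum below 0.1 rad), for 0.2 s.
4. the caliper's jaws are shut on a slim fuse and press on it ((contact force between jaw_c0 and slim_a above 1 N or contact force between jaw_c0 and slim_b above 1 N or contact force between jaw_c0 and slim_c above 1 N) and (contact force between caliper_c0 and slim_a above 1 N or contact force between caliper_c0 and slim_b above 1 N or contact force between caliper_c0 and slim_c above 1 N) and value of joint jaw between 0.033 and 0.04 m), for 0.2 s.
At the end, for the whole second after the job is handed in: all slim fuses present lie at rest in the kit tray (middle inside its walls, lying on its floor); the drum is upright (within 0.1 rad), the cap closed (within 0.12 rad), the caliper's jaws at least 72 mm open, the thick fuse still in the drum (x of slim_a in the frame of kit_tray between -0.057 and 0.057 m and y of slim_a in the frame of kit_tray between -0.092 and 0.092 m and z of slim_a in the frame of kit_tray between 0.004 and 0.03 m and linear speed of each of slim_a, slim_b, slim_c below 0.03 m/s and x of slim_b in the frame of kit_tray between -0.057 and 0.057 m and y of slim_b in the frame of kit_tray between -0.092 and 0.092 m and z of slim_b in the frame of kit_tray between 0.004 and 0.03 m and x of slim_c in the frame of kit_tray between -0.057 and 0.057 m and y of slim_c in the frame of kit_tray between -0.092 and 0.092 m and z of slim_c in the frame of kit_tray between 0.004 and 0.03 m and value of joint drum below 0.1 rad and value of joint cap between -0.12 and 0.12 rad and value of joint jaw below 0.024 m and distance between thick_fuse and drum_center below 0.08 m); the robot touches nothing.
It fails at once if the thick fuse comes out of the drum (distance between thick_fuse and drum_center above 0.09 m).
It fails at once if the caliper presses on a fuse with more than 60 N (contact force between jaw_c0 and slim_a above 60 N or contact force between jaw_c0 and slim_b above 60 N or contact force between jaw_c0 and slim_c above 60 N).
It fails at once if a bystander is moved by more than 40 mm (distance of any of flux_tin, solder_spool, driver_blue, small_carton from where it was at the start of the episode above 0.04 m).
Of slim_a, slim_b, slim_c only 2 to 3 are there at a start; the rules pass over those that are not, and their reading is None.
At some moment in a run one of kit_tray may be knocked a few centimetres aside while the robot is not near it.
Once in a run the grip may slacken for a moment while it holds something.
It also fails if it takes over 208 s, if anything falls off the work surface, if the arm or the gripper's body presses on something with over 40 N, if the wrist force passes 120 N, or if a joint passes its speed limit or range.

## Working session

There is one attempt and no reset: what is moved stays moved. The work goes in short steps, Python scripts to look and compute and a tool call to move; the robot and the scene stay as the last step left them, time stands still between calls to the robot, and variables do not carry over. Pictures are saved under pics/ and viewed, at most 14 in all, crops included, and the job is handed in when it is done.

Besides the shell and the picture viewer there is one more tool, called after "Call:" as a command line: name --argument value ..., lists and objects as JSON in quotes. jog_arm: Moves the arm, as the interface text tells. Its arguments: {"type":"object","properties":{"steps":{"type":"array"},"jaw":{"type":"number"},"grip_force":{"type":"number"}},"required":["steps"]}

```bash
mkdir -p pics; ls
cat > h.py <<'E'
import numpy as np, cv2
from workcell import bot
from scipy.spatial.transform import Rotation as R
def shot(name,fn=None):
    im=bot.get_image(name)
    if fn: cv2.imwrite('pics/'+fn,im['color'][:,:,::-1])
    return im
def ray(im,rc):
    K=np.array(im['camera_matrix']);Rm=np.array(im['R']);t=np.array(im['t'])
    d=Rm.T@np.linalg.solve(K,[rc[1],rc[0],1.]);return -Rm.T@t,d
def atz(im,rc,z):
    o,d=ray(im,rc);return o+d*(z-o[2])/d[2]
def proj(im,X):
    X=np.atleast_2d(X);c=X@np.array(im['R']).T+np.array(im['t']);p=c@np.array(im['camera_matrix']).T
    return p[:,:2]/p[:,2:]   # col,row
def st():
    s=bot.get_state();print('clk',round(s['clock'],2),'p',np.round(s['position'],4),'q',np.round(s['eef_rot'],3),'F',np.round(s['contact_force'],1),'w',round(s['grip_width'],3),'gf',s['gripper_force']);return s
E
python3 - <<'E'
from h import *
s=st();print(s['q'],bot.finger_overhang)
for n in ['scene','top']:
    im=shot(n,n+'0.png');print(n,np.round(im['camera_matrix'],1).tolist(),np.round(-np.array(im['R']).T@im['t'],3))
    for k in ['dispenser','drum','cap','cap_grip','lever_grip','caliper','jaw','jaw_tab','kit_tray','flux_tin','solder_spool','driver_blue','small_carton','slim_a','thick_fuse']:
        r=bot.recognise(im,k);print(k,[(np.round([x['position'][0]*384,x['position'][1]*512]).tolist(),round(x['p'],2)) for x in r[:3]])
E
```

```text
pics
clk 0.0 p [0.1516 0.5282 0.2495] q [ 0.139  0.99  -0.001 -0.   ] F [-0.3  0.2 -0.5] w 1.001 gf 0.0
[ 1.08818836e+00  2.59377578e-01  1.53606291e+00 -1.37975173e-06
  1.34799852e+00 -2.02790524e-01] 0.019
scene [[435.2, 0.0, 252.3], [0.0, 435.2, 189.6], [0.0, 0.0, 1.0]] [-0.132 -0.629  1.354]
dispenser [([161.0, 191.0], 0.84), ([302.0, 361.0], 0.58)]
drum [([127.0, 178.0], 0.77)]
cap [([125.0, 181.0], 0.91)]
cap_grip [([130.0, 182.0], 0.73)]
lever_grip [([129.0, 177.0], 0.79), ([229.0, 307.0], 0.33)]
caliper [([231.0, 307.0], 0.68)]
jaw [([206.0, 295.0], 0.59), ([158.0, 194.0], 0.38)]
jaw_tab [([207.0, 295.0], 0.63)]
kit_tray [([269.0, 279.0], 0.87)]
flux_tin [([171.0, 267.0], 0.65), ([128.0, 177.0], 0.25)]
solder_spool [([181.0, 282.0], 0.52)]
driver_blue [([207.0, 298.0], 0.74), ([195.0, 172.0], 0.6)]
small_carton [([303.0, 360.0], 0.94), ([232.0, 306.0], 0.67), ([171.0, 267.0], 0.64)]
slim_a [([207.0, 295.0], 0.72), ([196.0, 169.0], 0.44)]
thick_fuse []
top [[400.9, 0.0, 255.8], [0.0, 400.9, 193.2], [0.0, 0.0, 1.0]] [-0.095 -0.242  1.531]
dispenser [([188.0, 181.0], 0.91)]
drum [([169.0, 165.0], 0.65)]
cap [([170.0, 162.0], 0.91)]
cap_grip [([166.0, 165.0], 0.65), ([189.0, 181.0], 0.49)]
lever_grip [([171.0, 162.0], 0.97)]
caliper [([200.0, 302.0], 0.88), ([171.0, 164.0], 0.74)]
jaw [([188.0, 286.0], 0.71), ([244.0, 297.0], 0.45), ([163.0, 242.0], 0.25)]
jaw_tab [([188.0, 288.0], 0.61)]
kit_tray [([247.0, 297.0], 0.91)]
flux_tin [([164.0, 243.0], 0.66)]
solder_spool [([164.0, 256.0], 0.73)]
driver_blue [([189.0, 178.0], 0.39)]
small_carton [([234.0, 372.0], 0.76)]
slim_a [([162.0, 243.0], 0.24)]
thick_fuse []
```

Run:
```python
import cv2
a=cv2.imread('pics/top0.png');b=cv2.imread('pics/scene0.png')
cv2.imwrite('pics/t1.png',cv2.resize(a[110:300,120:400],(800,543),interpolation=cv2.INTER_CUBIC))
cv2.imwrite('pics/s1.png',cv2.resize(b[60:340,110:410],(640,597),interpolation=cv2.INTER_CUBIC))
```

```text
(no output)
```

View pics/t1.png

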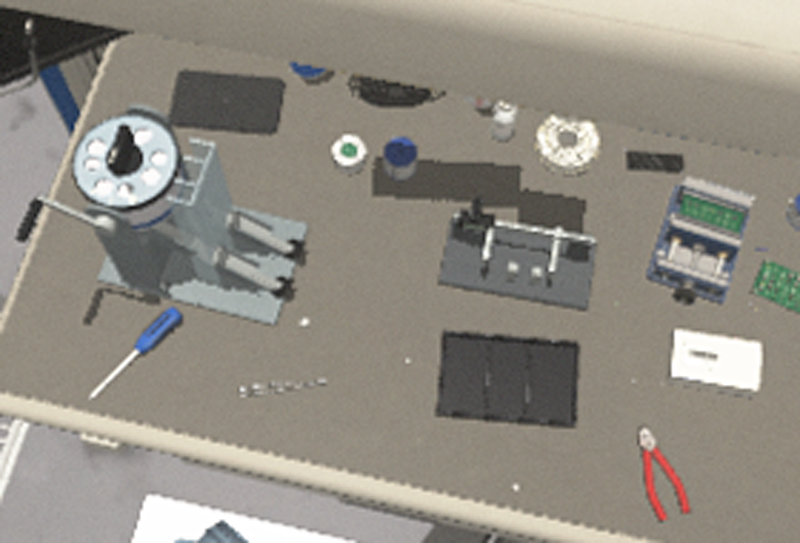

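View pics/s1.png

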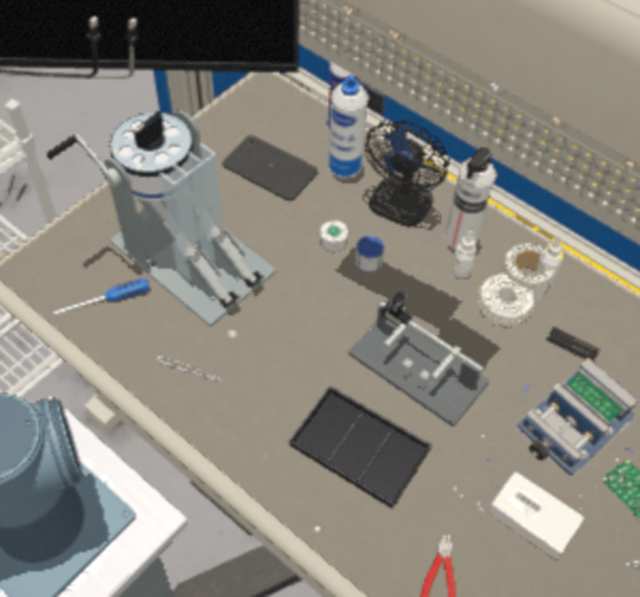

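The top view shows the dispenser at left (cap at crop 125,160; chutes pointing right; lever grip at 30,220). The caliper is in the middle (tab at 475,215) with the tray below it at 508,380. Next I fit poses from the corners visible in both views.

```bash
cat > fit.py <<'E'
from h import *
from scipy.optimize import least_squares
def T(u,v): return ('top',120+u/2.857,110+v/2.857)
def S(u,v): return ('scene',110+u/2.133,60+v/2.133)
ims={n:shot(n) for n in ['top','scene']}
def fit(name,obs,x0):
    def res(p):
        Rm=R.from_euler('z',p[2]).as_matrix()
        r=[]
        for X,(n,c,rr) in obs:
            r+=list(proj(ims[n],Rm@np.array(X)+[p[0],p[1],0])[0]-[c,rr])
        return np.array(r)
    s=least_squares(res,x0,loss='soft_l1');print(name,np.round(s.x,4));print(np.round(s.fun.reshape(-1,2),1).tolist());return s.x
if __name__=='__main__':
    d=fit('disp',[((-.082,-.2,.01),T(275,323)),((.082,-.2,.01),T(306,222)),((.082,-.2,.01),S(273,270)),((-.082,-.2,.01),S(212,320)),((-.082,.07,.01),S(110,243)),
     ((-.0295,-.192,.02),T(289,289)),((-.118,.075,.275),T(30,220)),((-.118,.075,.275),S(62,147)),((0,0,.30),T(125,160)),((0,0,.30),S(152,143))],[.4,.35,0])
    c=fit('cal',[((-.0525,.1075,.012),T(440,287)),((-.0525,-.1075,.012),T(588,308)),((-.0525,.1075,.012),S(350,350)),((-.0525,-.1075,.012),S(456,420)),((.0525,-.1075,.012),S(487,378))],[.3,-.2,0])
    t=fit('tray',[((.06,.095,.018),T(442,333)),((.06,-.095,.018),T(578,343)),((-.06,-.095,.018),T(577,427)),((-.06,.095,.018),T(437,415)),
     ((.06,.095,.018),S(330,390)),((.06,-.095,.018),S(429,447)),((-.06,-.095,.018),S(395,502)),((-.06,.095,.018),S(292,440))],[.2,-.2,0])
    # cap: ellipse center
    for n in ims:
        for k in ['cap','cap_grip','lever_grip','jaw_tab']:
            m=bot.masks_of(ims[n],k)
            for x in m[:2]:
                rr,cc=np.nonzero(x['pixels']);print(n,k,round(x['p'],2),len(rr),cc.mean().round(1),rr.mean().round(1),np.round(atz(ims[n],(rr.mean(),cc.mean()),.1 if k=='jaw_tab' else .3),3))
E
python3 fit.py
```

```text
disp [ 0.5027  0.2437 -0.0342]
[[0.7, 0.6], [1.4, 0.4], [2.5, 0.0], [-0.1, 3.0], [-0.1, -1.1], [-2.5, -0.6], [0.5, 0.6], [0.3, 1.0], [-2.1, -5.9], [-1.7, -9.6]]
cal [ 0.5859 -0.2652  0.0605]
[[-0.9, -1.7], [-0.2, -1.1], [-1.3, 1.0], [-0.0, 1.6], [1.4, -0.0]]
tray [ 0.4073 -0.2861  0.1407]
[[0.2, -0.6], [0.3, -0.3], [0.1, -0.4], [-0.1, -0.2], [-0.3, -1.3], [1.4, -0.4], [-0.6, 2.6], [-1.6, 1.8]]
top cap 0.57 897 164.3 166.5 [0.48  0.227 0.3  ]
top cap_grip 0.55 872 163.7 166.6 [0.48  0.229 0.3  ]
top lever_grip 0.83 1140 162.4 170.3 [0.465 0.228 0.3  ]
top jaw_tab 0.7 69 286.7 187.1 [ 0.593 -0.199  0.1  ]
scene cap 0.6 850 180.8 126.6 [0.476 0.21  0.3  ]
scene cap_grip 0.58 842 180.3 127.0 [0.474 0.21  0.3  ]
scene lever_grip 0.74 1313 176.3 130.7 [0.454 0.207 0.3  ]
scene jaw_tab 0.68 186 295.4 209.0 [ 0.585 -0.209  0.1  ]
scene jaw_tab 0.17 1326 176.0 130.7 [0.564 0.367 0.1  ]
```

```bash
cat >> h.py <<'E'
def downq(yaw):
    # tool z down, tool y axis along world direction yaw (rad)
    y=np.array([np.cos(yaw),np.sin(yaw),0]);z=np.array([0,0,-1.]);x=np.cross(y,z)
    return R.from_matrix(np.stack([x,y,z],1))
def go(pos,yaw=None,Rt=None,base=None):
    """shift (mm) & rotvec in tool axes from measured pose to world target; picks the nearer half turn"""
    s=bot.get_state();R0=R.from_quat(s['eef_rot']);p0=np.array(s['position'])
    if base is not None: p0,R0=base
    if Rt is None: Rt=R0 if yaw is None else min([downq(yaw),downq(yaw+np.pi)],key=lambda r:(R0.inv()*r).magnitude())
    d=R0.inv().apply(np.array(pos)-p0);rv=(R0.inv()*Rt).as_rotvec()
    print('go',np.round(pos,4),'shift',np.round(d,4).tolist(),'turn',np.round(rv,3).tolist(),'rows',round(max(np.linalg.norm(d)/.0417,np.degrees(np.linalg.norm(rv))/7.16),1))
    return np.array(pos),Rt
E
python3 - <<'E'
from h import *
s=st();Rm=R.from_quat(s['eef_rot']).as_matrix();print(np.round(Rm,3))
im=shot('wrist');c=-np.array(im['R']).T@im['t'];print('cam in tool',np.round(Rm.T@(c-s['position']),4));print(np.round(Rm.T@np.array(im['R']).T,3),np.round(im['camera_matrix'],1))
b=go((0.33,.35,.5));go((0.40,.22,.5),base=b)
E
```

```text
clk 2.1 p [0.1519 0.5286 0.2503] q [ 0.139  0.99   0.    -0.   ] F [ 0.1 -0.8 -0.6] w 0.998 gf 0.0
[[-0.961  0.276 -0.   ]
 [ 0.276  0.961  0.   ]
 [ 0.     0.    -1.   ]]
cam in tool [ 0.0722 -0.0007 -0.1238]
[[-0.001 -0.96  -0.282]
 [ 1.    -0.    -0.   ]
 [ 0.    -0.282  0.96 ]] [[344.3   0.  263.5]
 [  0.  344.3 191. ]
 [  0.    0.    1. ]]
go [0.33 0.35 0.5 ] shift [-0.2205, -0.1225, -0.2497] turn [0.0, 0.0, 0.0] rows 8.5
go [0.4  0.22 0.5 ] shift [-0.1032, -0.1056, 0.0] turn [0.0, 0.0, 0.0] rows 3.5
```

Call:
jog_arm --steps '[-0.02, -0.01, -0.2, 0, 0, 0, -0.02, -0.01, -0.2, 0, 0, 0, -0.02, -0.01, -0.2, 0, 0, 0, -0.05, -0.03, -0.2, 0, 0, 0, -0.08, -0.045, -0.2, 0, 0, 0]'

```text
clock: 2.57
position: [0.1993, 0.4803, 0.4385]
eef_rot: [0.138, 0.99, 0.003, 0.001]
contact_force: [0.8, -0.1, 1.3]
grip_width: 1.0
gripper_force: 0.0
```

Call:
jog_arm --steps '[-0.036, -0.019, 0, 0, 0, 0, -0.072, -0.038, 0, 0, 0, 0, -0.108, -0.057, 0, 0, 0, 0, -0.144, -0.076, 0, 0, 0, 0, -0.18, -0.095, 0, 0, 0, 0]'

```text
clock: 2.98
position: [0.3479, 0.3368, 0.4347]
eef_rot: [0.139, 0.99, 0.0, 0.0]
contact_force: [0.4, 0.1, 0.4]
grip_width: 0.998
gripper_force: 0.0
```

Call:
jog_arm --steps '[-0.036, -0.019, 0, 0, 0, 0, -0.072, -0.038, 0, 0, 0, 0, -0.108, -0.057, 0, 0, 0, 0, -0.118, -0.062, 0, 0, 0, 0, -0.118, -0.062, 0, 0, 0, 0]'

```text
clock: 3.4
position: [0.4455, 0.2438, 0.4336]
eef_rot: [0.142, 0.99, -0.001, -0.0]
contact_force: [-0.7, 0.3, 0.2]
grip_width: 0.999
gripper_force: 0.0
```

Run:
```python
from h import *
s=st();print(np.round(s['q'],2));im=shot('wrist','w1.png')
np.savez('w1.npz',K=im['camera_matrix'],R=im['R'],t=im['t'])
for k in ['cap','cap_grip','lever_grip']:
    for x in bot.masks_of(im,k)[:1]:
        rr,cc=np.nonzero(x['pixels']);print(k,x['p'],len(rr),cc.mean(),rr.mean(),cc.min(),cc.max(),rr.min(),rr.max())
```

```text
clk 3.4 p [0.4455 0.2438 0.4336] q [ 0.142  0.99  -0.001 -0.   ] F [-0.7  0.3  0.2] w 0.999 gf 0.0
[ 0.28  0.12  1.27 -0.    1.75 -1.  ]
cap 0.79 12544 287.5990114795918 224.68311543367346 216 359 157 290
cap_grip 0.62 11996 287.86353784594866 224.6284594864955 218 358 157 290
lever_grip 0.9 17277 293.00665624819123 206.669155524686 218 363 44 290
```

View pics/w1.png

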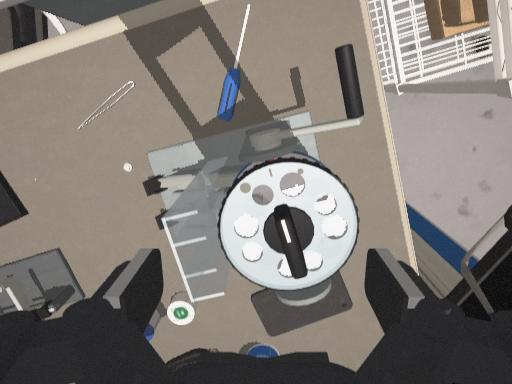

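The wrist view shows the cap disc centred at about (288,224). The black bar runs from (277,208) to (298,276), roughly along world x, and the lever grip runs from (345,48) to (352,115). I'll zoom in for bar precision.

Run:
```python
from h import *
a=cv2.imread('pics/w1.png')
d=np.load('w1.npz');im={k2:d[k] for k,k2 in [('K','camera_matrix'),('R','R'),('t','t')]}
# fit cap disc centre: silhouette circle of r .067 at z unknown
g=np.load
pts=[]
hsv=cv2.cvtColor(a,cv2.COLOR_BGR2HSV)
for z in [.25,.257,.264]:
    print(z,np.round(atz(im,(224,288),z),4),np.round([np.linalg.norm(atz(im,(224,219),z)-atz(im,(224,357.5),z))],4))
# lever grip ends
for z in [.275]:
    A=atz(im,(48,345),z);B=atz(im,(115,351),z);print('lever',A,B,(A+B)/2,'yaw',np.arctan2(*(B-A)[[1,0]]),np.linalg.norm(A-B))
for p in [(277,208),(297,275),(280,206),(292,244)]: print(p,np.round(atz(im,(p[1],p[0]),.301),4))
cv2.imwrite('pics/w1c.png',cv2.resize(a[145:305,205:375],(640,602)[:2] if 0 else (638,600),interpolation=cv2.INTER_CUBIC))
```

```text
0.25 [0.5007 0.251  0.25  ] [0.1326]
0.257 [0.4978 0.2513 0.257 ] [0.1296]
0.264 [0.495  0.2516 0.264 ] [0.1265]
lever [0.36397192 0.33139261 0.275     ] [0.41420464 0.32513753 0.275     ] [0.38908828 0.32826507 0.275     ] yaw -0.12388430988584762 0.050620665539813516
(277, 208) [0.4645 0.2483 0.301 ]
(297, 275) [0.5262 0.2483 0.301 ]
(280, 206) [0.4636 0.251  0.301 ]
(292, 244) [0.4977 0.2516 0.301 ]
```

View pics/w1c.png

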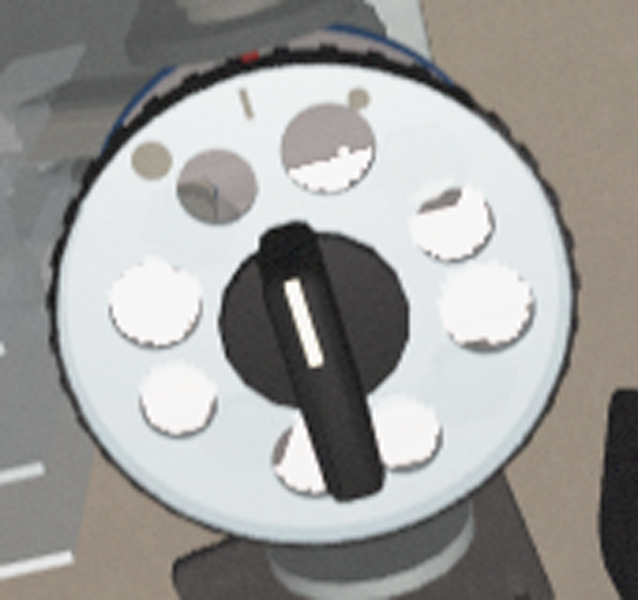

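```bash
cat > fit2.py <<'E'
from fit import *
d=np.load('w1.npz');ims['w']={k2:d[k] for k,k2 in [('K','camera_matrix'),('R','R'),('t','t')]}
W=lambda u,v:('w',u,v)
obs=[((-.082,-.2,.01),T(275,323)),((.082,-.2,.01),T(306,222)),((.082,-.2,.01),S(273,270)),((-.082,-.2,.01),S(212,320)),((-.082,.07,.01),S(110,243)),
 ((-.118,.075,.275),T(30,220)),((-.118,.075,.275),S(62,147)),((-.082,-.2,.01),W(148.5,153)),((-.082,.07,.01),W(309,112)),((-.1455,.075,.275),W(345,46)),((-.0905,.075,.275),W(352,116))]
for zc in [.245,.252,.259,.266]:
    print(zc); fit('disp',obs+[((0,0,zc),W(288.5,224.5)),((0,0,zc),T(125,160)),((0,0,zc),S(152,143))],[.5,.25,0])
im=ims['w']
f=lambda c,r,z:atz(im,(r,c),z)
A=f(282.3,206.3,.301);B=f(300.4,276.9,.301);print(A,B,(A+B)/2,np.linalg.norm(A-B),np.arctan2(*(B-A)[[1,0]]))
A=f(283.1,220.1,.301);B=f(289.5,242.3,.301);print(A,B,np.arctan2(*(B-A)[[1,0]]))
for p in [(245,103),(250,57)]: print('mark/pointer',f(205+p[0]/3.753,145+p[1]/3.753,.255 if p[1]>60 else .245))
E
python3 fit2.py
```

```text
0.245
disp [ 0.5046  0.2503 -0.0345]
[[-0.8, -0.2], [0.0, -0.3], [1.6, -1.2], [-1.1, 1.7], [-0.9, -2.3], [-1.1, -0.3], [-0.5, -0.2], [-3.2, 0.2], [0.8, -1.6], [-2.1, -0.5], [3.6, 1.0], [-0.5, 1.4], [-0.3, 0.7], [-0.5, 0.5]]
0.252
disp [ 0.5044  0.2498 -0.0353]
[[-0.7, -0.1], [0.1, -0.2], [1.6, -1.0], [-1.1, 1.8], [-0.9, -2.2], [-1.0, -0.2], [-0.5, -0.1], [-3.5, 0.0], [0.5, -1.7], [-2.6, -0.6], [3.0, 0.9], [-0.5, 4.1], [-0.6, -0.1], [-0.7, -0.8]]
0.259
disp [ 0.5042  0.2494 -0.0358]
[[-0.7, 0.0], [0.2, -0.1], [1.6, -0.9], [-1.0, 1.9], [-0.8, -2.1], [-0.9, -0.2], [-0.5, -0.1], [-3.8, -0.1], [0.2, -1.7], [-3.0, -0.7], [2.6, 0.8], [-0.5, 6.9], [-1.0, -1.0], [-0.9, -2.1]]
0.266
disp [ 0.5041  0.2491 -0.0364]
[[-0.6, 0.1], [0.3, -0.1], [1.7, -0.8], [-1.0, 2.0], [-0.8, -2.1], [-0.9, -0.2], [-0.4, -0.0], [-4.0, -0.2], [0.1, -1.7], [-3.3, -0.7], [2.3, 0.9], [-0.3, 9.9], [-1.3, -1.9], [-1.2, -3.5]]
[0.46434618 0.25268348 0.301     ] [0.52875742 0.25057775 0.301     ] [0.4965518  0.25163061 0.301     ] 0.06444565776287181 -0.032680354654901184
[0.47570142 0.25020129 0.301     ] [0.49571849 0.25006229 0.301     ] -0.00694389947312624
mark/pointer [0.44607498 0.24893364 0.255     ]
mark/pointer [0.43759583 0.25282853 0.245     ]
```

Run:
```python
from h import *
st();b=go((.502,.251,.38),np.pi/2-.015);go((.502,.251,.279),base=b)
```

```text
clk 3.7 p [0.4422 0.2473 0.4348] q [0.138 0.99  0.    0.   ] F [-0.7  0.3  0.6] w 1.003 gf 0.0
go [0.502 0.251 0.38 ] shift [-0.0565, 0.0199, 0.0548] turn [0.001, 0.0, -0.263] rows 2.1
go [0.502 0.251 0.279] shift [0.0, 0.0, 0.101] turn [0.0, 0.0, 0.0] rows 2.4
```

Call:
jog_arm --steps '[-0.0565, 0.02, 0.055, 0, 0, -0.12, -0.0565, 0.02, 0.055, 0, 0, -0.24, -0.0565, 0.02, 0.055, 0, 0, -0.263, -0.0565, 0.02, 0.055, 0, 0, -0.263]'

```text
clock: 4.03
position: [0.5025, 0.2504, 0.3769]
eef_rot: [0.008, 1.0, -0.001, -0.003]
contact_force: [-0.5, 0.5, 0.3]
grip_width: 1.0
gripper_force: 0.0
```

Call:
jog_arm --steps '[0, 0, 0.03, 0, 0, 0, 0, 0, 0.06, 0, 0, 0, 0, 0, 0.085, 0, 0, 0, 0, 0, 0.101, 0, 0, 0, 0, 0, 0.101, 0, 0, 0]'

```text
clock: 4.45
position: [0.5005, 0.2502, 0.2764]
eef_rot: [0.009, 1.0, -0.001, -0.002]
contact_force: [-0.4, -0.7, -0.2]
grip_width: 0.999
gripper_force: 0.0
```

Run:
```python
from h import *
im=shot('wrist','w2.png');st();go((.502,.251,.279),np.pi/2-.015)
```

```text
clk 4.5 p [0.5016 0.2504 0.2786] q [ 0.008  1.    -0.    -0.001] F [-0.1  0.1 -0.7] w 1.004 gf 0.0
go [0.502 0.251 0.279] shift [-0.0004, 0.0006, -0.0004] turn [-0.0, -0.002, -0.002] rows 0.0
```

View pics/w2.png

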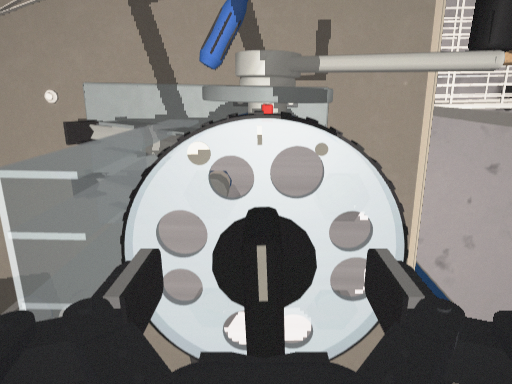

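Call:
jog_arm --steps '[0, 0, 0, 0, 0, 0, 0, 0, 0, 0, 0, 0, 0, 0, 0, 0, 0, 0, 0, 0, 0, 0, 0, 0, 0, 0, 0, 0, 0, 0]' --jaw 1 --grip_force 30

```text
clock: 4.92
position: [0.5034, 0.2499, 0.2794]
eef_rot: [0.008, 1.0, 0.0, 0.001]
contact_force: [-0.5, -0.2, 7.9]
grip_width: 0.297
gripper_force: 4.9
```

Call:
jog_arm --steps '[0, 0, 0, 0, 0, 0, 0, 0, 0, 0, 0, 0, 0, 0, 0, 0, 0, 0, 0, 0, 0, 0, 0, 0, 0, 0, 0, 0, 0, 0]'

```text
clock: 5.33
position: [0.5039, 0.2501, 0.2799]
eef_rot: [0.008, 1.0, 0.001, 0.001]
contact_force: [0.1, 1.2, 4.5]
grip_width: 0.16
gripper_force: 34.4
```

Call:
jog_arm --steps '[0, 0, 0, 0, 0, -0.05, 0, 0, 0, 0, 0, -0.1, 0, 0, 0, 0, 0, -0.15, 0, 0, 0, 0, 0, -0.2, 0, 0, 0, 0, 0, -0.25]'

```text
clock: 5.75
position: [0.504, 0.2499, 0.2799]
eef_rot: [-0.117, 0.993, 0.0, 0.001]
contact_force: [-0.1, 0.1, 5.4]
grip_width: 0.158
gripper_force: 33.9
```

Call:
jog_arm --steps '[0, 0, 0, 0, 0, -0.05, 0, 0, 0, 0, 0, -0.1, 0, 0, 0, 0, 0, -0.15, 0, 0, 0, 0, 0, -0.2, 0, 0, 0, 0, 0, -0.201]'

```text
clock: 6.17
position: [0.504, 0.2498, 0.2799]
eef_rot: [-0.217, 0.976, 0.0, 0.002]
contact_force: [0.2, -0.9, 4.5]
grip_width: 0.162
gripper_force: 34.0
```

Run:
```python
from h import *
im=shot('wrist','w3.png');s=st();y=R.from_quat(s['eef_rot']).as_matrix()[:,1];print(np.arctan2(y[1],y[0])-np.pi/2)
```

```text
clk 6.22 p [0.504  0.2498 0.2798] q [-0.216  0.976  0.     0.002] F [ 0.1 -0.2  5.8] w 0.162 gf 34.03044377511833
0.43458420109520546
```

View pics/w3.png

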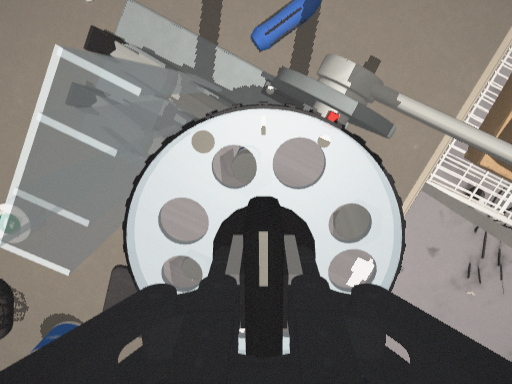

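Run:
```python
from h import *
im=shot('wrist');s=st();p=s['position']
for z in (.235,.242,.248):
    P=atz(im,(117,333),z)-p;M=atz(im,(125,263.5),z+.003)-p
    print(z,P,M,'ptr',np.arctan2(-P[1],-P[0]),'mark',np.arctan2(-M[1],-M[0]),np.hypot(*P[:2]),np.hypot(*M[:2]))
a=im['color'];print(a[112:122,328:339,0].astype(int)-a[112:122,328:339,1])
```

```text
clk 6.27 p [0.504  0.2498 0.2799] q [-0.215  0.977  0.     0.002] F [ 0.4 -0.3  6.1] w 0.16 gf 34.031033265637234
0.235 [-0.06824323  0.00485721 -0.04485886] [-0.05105017 -0.02392781 -0.04185886] ptr -0.07105519581967108 mark 0.4383050476185869 0.06841586775263264 0.0563796069220787
0.242 [-0.0681509   0.00337812 -0.03785886] [-0.0516834  -0.02421617 -0.03485886] ptr -0.04952762810805989 mark 0.43817114661725737 0.06823457309191179 0.05707536139270667
0.248 [-0.06807176  0.00211032 -0.03185886] [-0.05222617 -0.02446334 -0.02885886] ptr -0.03099142619510146 mark 0.4380589457663433 0.06810446529381285 0.05767172316377064
[[ 36  93 141 154 156  84  35  14   7   2   0]
 [ 65 123 153 159 158 147 143  77  37  39  11]
 [ 97 147 158 158 159 161 157 148 137 121  82]
 [128 154 160 162 157 159 158 160 159 158 131]
 [149 158 159 160 159 161 159 158 158 157 152]
 [154 159 158 161 159 159 160 160 159 157 127]
 [149 158 161 161 156 160 160 145 141 127  57]
 [ 84 132 151 159 159 159 159  78  83  71   9]
 [  2  29  87 141 157 157 132  44  59  26   3]
 [  2   2   4  57 116 126  14   3  11   0   2]]
```

```bash
cat >> h.py <<'E'
D0=np.array([.504,.250]);DY=-.036
def dw(x,y,z,o=None):
    c,s=np.cos(DY),np.sin(DY);return np.array([D0[0]+c*x-s*y,D0[1]+s*x+c*y,z])
E
python3 - <<'E'
from h import *
L=dw(-.118,.0750,.275);s=st();p=np.array(s['position'])
b=go(p+[0,0,.1]);b=go([*L[:2],.38],np.pi/2+DY,base=b);go(L,base=b)
th=np.linspace(0,2.35,12);f=1.0821-th;P=np.stack([.085*np.sin(f),-.085*np.cos(f)],1)
print(np.round(np.diff(P,axis=0),4).tolist())
E
```

```text
clk 6.27 p [0.504  0.2498 0.2799] q [-0.215  0.977  0.     0.002] F [ 0.4 -0.3  6.1] w 0.16 gf 34.031033265637234
go [0.504  0.2498 0.3799] shift [-0.0003, -0.0001, -0.1] turn [0.0, 0.0, 0.0] rows 2.4
go [0.3888 0.3292 0.38  ] shift [0.0711, 0.1205, -0.0004] turn [0.0, 0.003, 0.47] rows 3.8
go [0.3888 0.3292 0.275 ] shift [0.0, 0.0, 0.105] turn [0.0, 0.0, 0.0] rows 2.5
[[-0.0102, -0.015], [-0.0131, -0.0125], [-0.0155, -0.0094], [-0.0171, -0.0059], [-0.018, -0.0022], [-0.018, 0.0017], [-0.0173, 0.0055], [-0.0157, 0.009], [-0.0135, 0.0121], [-0.0106, 0.0147], [-0.0072, 0.0166]]
```

Call:
jog_arm --steps '[0, 0, 0, 0, 0, 0, 0, 0, 0, 0, 0, 0, 0, 0, 0, 0, 0, 0, 0, 0, 0, 0, 0, 0, 0, 0, 0, 0, 0, 0]' --jaw -1

```text
clock: 6.68
position: [0.5028, 0.2498, 0.2779]
eef_rot: [-0.215, 0.977, 0.0, -0.001]
contact_force: [0.6, -0.6, 0.6]
grip_width: 0.866
gripper_force: 0.0
```

Call:
jog_arm --steps '[0, 0, -0.01, 0, 0, 0, 0, 0, -0.04, 0, 0, 0, 0, 0, -0.08, 0, 0, 0, 0, 0, -0.1, 0, 0, 0, 0, 0, -0.1, 0, 0, 0]'

```text
clock: 7.1
position: [0.5048, 0.2504, 0.3851]
eef_rot: [-0.216, 0.976, 0.0, 0.005]
contact_force: [-0.4, 0.5, -0.5]
grip_width: 1.002
gripper_force: 0.0
```

Run:
```python
from h import *
L=dw(-.118,.0750,.275);st()
b=go([*L[:2],.36],np.pi/2+DY);go(L,base=b)
```

```text
clk 7.1 p [0.5048 0.2504 0.3851] q [-0.216  0.976  0.     0.005] F [-0.4  0.5 -0.5] w 1.002 gf 0.0
go [0.3888 0.3292 0.36  ] shift [0.0723, 0.1204, 0.0241] turn [0.001, 0.011, 0.47] rows 3.8
go [0.3888 0.3292 0.275 ] shift [0.0, 0.0, 0.085] turn [0.0, 0.0, 0.0] rows 2.0
```

Call:
jog_arm --steps '[0.02, 0.032, 0, 0, 0, 0.12, 0.04, 0.064, 0, 0, 0, 0.24, 0.06, 0.096, 0.01, 0, 0, 0.36, 0.073, 0.12, 0.018, 0, 0, 0.47, 0.073, 0.12, 0.018, 0, 0, 0.47]'

```text
clock: 7.52
position: [0.3816, 0.33, 0.3594]
eef_rot: [0.019, 1.0, 0.0, -0.002]
contact_force: [-0.9, -0.6, 0.2]
grip_width: 0.999
gripper_force: 0.0
```

Run:
```python
from h import *
L=dw(-.118,.0750,.275);im=shot('wrist','w4.png');im=shot('wrist');st();print(proj(im,[L,dw(-.1455,.075,.275),dw(-.0905,.075,.275)]))
go(L,np.pi/2+DY)
```

```text
clk 7.62 p [0.3855 0.3284 0.3604] q [ 0.016  1.    -0.    -0.   ] F [ 0.5  0.4 -0.5] w 1.005 gf 0.0
[[265.03791335 214.82378197]
 [265.23311905 173.30761139]
 [264.85579072 253.55745527]]
go [0.3888 0.3292 0.275 ] shift [-0.0033, 0.001, 0.0854] turn [-0.0, -0.0, 0.004] rows 2.1
```

View pics/w4.png

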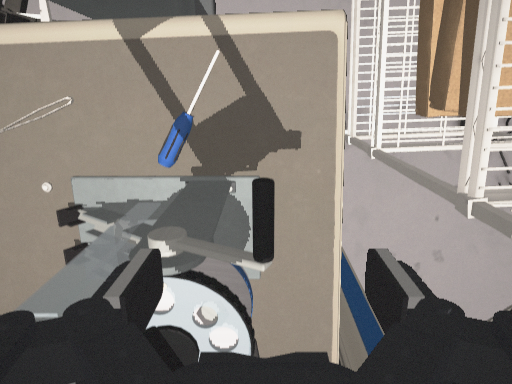

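The lever grip is centred between the fingers at (263,221), so I descend and grip.

Call:
jog_arm --steps '[-0.005, 0.0005, 0.03, 0, 0, 0, -0.005, 0.0005, 0.06, 0, 0, 0, -0.005, 0.0005, 0.0855, 0, 0, 0, -0.005, 0.0005, 0.0855, 0, 0, 0]'

```text
clock: 7.95
position: [0.3902, 0.3262, 0.2699]
eef_rot: [0.018, 1.0, -0.002, -0.004]
contact_force: [-0.0, -0.6, -0.4]
grip_width: 1.0
gripper_force: 0.0
```

Call:
jog_arm --steps '[0, 0, 0, 0, 0, 0, 0, 0, 0, 0, 0, 0, 0, 0, 0, 0, 0, 0, 0, 0, 0, 0, 0, 0, 0, 0, 0, 0, 0, 0]' --jaw 1 --grip_force 40

```text
clock: 8.37
position: [0.3921, 0.3285, 0.2763]
eef_rot: [0.018, 1.0, 0.001, 0.001]
contact_force: [-0.9, 0.2, -0.3]
grip_width: 0.301
gripper_force: 0.0
```

Call:
jog_arm --steps '[0, 0, 0, 0, 0, 0, 0, 0, 0, 0, 0, 0, 0, 0, 0, 0, 0, 0, 0, 0, 0, 0, 0, 0, 0, 0, 0, 0, 0, 0]'

```text
clock: 8.78
position: [0.3919, 0.3293, 0.276]
eef_rot: [0.018, 1.0, 0.001, 0.001]
contact_force: [0.4, 4.7, 6.3]
grip_width: 0.153
gripper_force: 39.2
```

Call:
jog_arm --steps '[0, -0.002, -0.003, 0, 0, 0, 0, -0.004, -0.006, 0, 0, 0, 0, -0.006, -0.009, 0, 0, 0, 0, -0.008, -0.012, 0, 0, 0, 0, -0.0102, -0.015, 0, 0, 0]'

```text
clock: 9.2
position: [0.3915, 0.3206, 0.2902]
eef_rot: [0.018, 1.0, 0.003, 0.001]
contact_force: [1.1, 12.6, -0.0]
grip_width: 0.148
gripper_force: 39.0
```

Run:
```python
from h import *
s=st();c=s['position']-dw(-.118,0,.235);print(c,np.hypot(c[1]-.0,c[2]),np.arctan2(c[1],c[2]),bot.get_state()['wrist_torque'])
```

```text
clk 9.2 p [0.3915 0.3206 0.2902] q [0.018 1.    0.003 0.001] F [ 1.1 12.6 -0. ] w 0.148 gf 38.96489381790161
[0.00545922 0.06632363 0.05522914] 0.0863080656379934 0.8764189754240865 [ 2.05077279 -0.238115   -0.07723927]
```

Call:
jog_arm --steps '[0, -0.0026, -0.0025, 0, 0, 0, 0, -0.0052, -0.005, 0, 0, 0, 0, -0.0079, -0.0075, 0, 0, 0, 0, -0.0105, -0.01, 0, 0, 0, 0, -0.0131, -0.0125, 0, 0, 0]'

```text
clock: 9.62
position: [0.3911, 0.3085, 0.3038]
eef_rot: [0.017, 1.0, 0.004, 0.001]
contact_force: [0.2, 15.3, 5.3]
grip_width: 0.147
gripper_force: 39.2
```

Call:
jog_arm --steps '[0, -0.0031, -0.0019, 0, 0, 0, 0, -0.0062, -0.0038, 0, 0, 0, 0, -0.0093, -0.0056, 0, 0, 0, 0, -0.0124, -0.0075, 0, 0, 0, 0, -0.0155, -0.0094, 0, 0, 0]'

```text
clock: 10.03
position: [0.3906, 0.294, 0.3147]
eef_rot: [0.017, 1.0, 0.006, 0.002]
contact_force: [-2.3, 16.0, 11.4]
grip_width: 0.146
gripper_force: 38.9
```

Call:
jog_arm --steps '[0, -0.0034, -0.0012, 0, 0, 0, 0, -0.0068, -0.0024, 0, 0, 0, 0, -0.0103, -0.0035, 0, 0, 0, 0, -0.0137, -0.0047, 0, 0, 0, 0, -0.0171, -0.0059, 0, 0, 0]'

```text
clock: 10.45
position: [0.39, 0.2763, 0.3211]
eef_rot: [0.017, 1.0, 0.005, 0.003]
contact_force: [-2.5, 15.0, 12.9]
grip_width: 0.143
gripper_force: 41.0
```

Call:
jog_arm --steps '[0, -0.0036, -0.0004, 0, 0, 0, 0, -0.0072, -0.0009, 0, 0, 0, 0, -0.0108, -0.0013, 0, 0, 0, 0, -0.0144, -0.0018, 0, 0, 0, 0, -0.018, -0.0022, 0, 0, 0]'

```text
clock: 10.87
position: [0.3893, 0.2569, 0.3223]
eef_rot: [0.017, 1.0, 0.003, 0.002]
contact_force: [-2.1, 9.5, 10.9]
grip_width: 0.143
gripper_force: 42.4
```

Run:
```python
from h import *
s=st();c=s['position']-dw(-.118,0,.235);print(c,np.hypot(c[1]-.0,c[2]),'drum',1.082-np.arctan2(c[1],c[2]))
```

```text
clk 10.87 p [0.3893 0.2569 0.3223] q [0.017 1.    0.003 0.002] F [-2.1  9.5 10.9] w 0.143 gf 42.36056864261627
[0.00323811 0.00261207 0.0873196 ] 0.0873586623957904 drum 1.0520950696886056
```

Call:
jog_arm --steps '[0, -0.0036, 0.0002, 0, 0, 0, 0, -0.0072, 0.0004, 0, 0, 0, 0, -0.0108, 0.0006, 0, 0, 0, 0, -0.0144, 0.0009, 0, 0, 0, 0, -0.018, 0.0012, 0, 0, 0]'

```text
clock: 11.28
position: [0.3887, 0.2383, 0.3203]
eef_rot: [0.017, 1.0, 0.003, 0.002]
contact_force: [-0.1, 9.6, 4.2]
grip_width: 0.146
gripper_force: 42.3
```

Call:
jog_arm --steps '[0, -0.0035, 0.0011, 0, 0, 0, 0, -0.0069, 0.0022, 0, 0, 0, 0, -0.0104, 0.0033, 0, 0, 0, 0, -0.0138, 0.0044, 0, 0, 0, 0, -0.0173, 0.0055, 0, 0, 0]'

```text
clock: 11.7
position: [0.388, 0.2208, 0.3144]
eef_rot: [0.018, 1.0, 0.002, 0.001]
contact_force: [-1.4, 6.2, 11.8]
grip_width: 0.147
gripper_force: 43.6
```

Call:
jog_arm --steps '[0, -0.0031, 0.0018, 0, 0, 0, 0, -0.0063, 0.0036, 0, 0, 0, 0, -0.0094, 0.0054, 0, 0, 0, 0, -0.0126, 0.0072, 0, 0, 0, 0, -0.0157, 0.009, 0, 0, 0]'

```text
clock: 12.12
position: [0.3875, 0.205, 0.3051]
eef_rot: [0.018, 1.0, 0.002, 0.001]
contact_force: [0.2, 4.3, 7.1]
grip_width: 0.145
gripper_force: 43.2
```

Call:
jog_arm --steps '[0, -0.0027, 0.0024, 0, 0, 0, 0, -0.0054, 0.0048, 0, 0, 0, 0, -0.0081, 0.0073, 0, 0, 0, 0, -0.0108, 0.0097, 0, 0, 0, 0, -0.0135, 0.0121, 0, 0, 0]'

```text
clock: 12.53
position: [0.387, 0.1918, 0.2928]
eef_rot: [0.018, 1.0, 0.002, 0.001]
contact_force: [-0.3, 9.1, 7.1]
grip_width: 0.147
gripper_force: 44.1
```

Run:
```python
from h import *
s=st();c=s['position']-dw(-.118,0,.235);print(c,np.hypot(c[1]-.0,c[2]),'drum',1.082-np.arctan2(c[1],c[2]))
for t in (2.14,2.25,2.36):
    f=1.082-t;go(dw(-.118,.085*np.sin(f),.235+.085*np.cos(f)))
```

```text
clk 12.53 p [0.387  0.1918 0.2928] q [0.018 1.    0.002 0.001] F [-0.3  9.1  7.1] w 0.147 gf 44.0692663192749
[ 0.00090939 -0.06247898  0.05784266] 0.08514338960938586 drum 1.9059118075514103
go [0.3834 0.1802 0.2767] shift [0.0032, -0.0117, 0.0161] turn [0.0, 0.0, 0.0] rows 0.5
go [0.3833 0.1761 0.2683] shift [0.0032, -0.0159, 0.0244] turn [0.0, 0.0, 0.0] rows 0.7
go [0.3831 0.1729 0.2595] shift [0.0032, -0.0191, 0.0332] turn [0.0, 0.0, 0.0] rows 0.9
```

Call:
jog_arm --steps '[0, -0.0022, 0.003, 0, 0, 0, 0, -0.0044, 0.006, 0, 0, 0, 0, -0.0066, 0.009, 0, 0, 0, 0, -0.009, 0.0122, 0, 0, 0, 0, -0.0115, 0.0158, 0, 0, 0]'

```text
clock: 12.95
position: [0.3866, 0.1803, 0.2772]
eef_rot: [0.018, 1.0, 0.002, 0.001]
contact_force: [1.7, 11.3, 4.5]
grip_width: 0.146
gripper_force: 43.5
```

Call:
jog_arm --steps '[0, -0.0016, 0.0034, 0, 0, 0, 0, -0.0032, 0.0068, 0, 0, 0, 0, -0.0048, 0.0102, 0, 0, 0, 0, -0.0062, 0.0136, 0, 0, 0, 0, -0.0076, 0.0172, 0, 0, 0]'

```text
clock: 13.37
position: [0.3863, 0.1728, 0.26]
eef_rot: [0.018, 1.0, 0.002, 0.001]
contact_force: [0.4, 10.9, 6.6]
grip_width: 0.148
gripper_force: 42.8
```

Call:
jog_arm --steps '[0, 0, 0, 0, 0, 0, 0, 0, 0, 0, 0, 0, 0, 0, 0, 0, 0, 0, 0, 0, 0, 0, 0, 0, 0, 0, 0, 0, 0, 0]'

```text
clock: 13.78
position: [0.3863, 0.1725, 0.2596]
eef_rot: [0.018, 1.0, 0.002, 0.001]
contact_force: [1.5, 8.4, 1.5]
grip_width: 0.142
gripper_force: 42.1
```

Call:
jog_arm --steps '[0, 0, 0, 0, 0, 0, 0, 0, 0, 0, 0, 0, 0, 0, 0, 0, 0, 0, 0, 0, 0, 0, 0, 0, 0, 0, 0, 0, 0, 0]'

```text
clock: 14.2
position: [0.3863, 0.1725, 0.2595]
eef_rot: [0.018, 1.0, 0.002, 0.001]
contact_force: [0.9, 9.0, 1.8]
grip_width: 0.144
gripper_force: 42.1
```

Call:
jog_arm --steps '[0, 0, 0, 0, 0, 0, 0, 0, 0, 0, 0, 0, 0, 0, 0, 0, 0, 0, 0, 0, 0, 0, 0, 0, 0, 0, 0, 0, 0, 0]'

```text
clock: 14.62
position: [0.3863, 0.1725, 0.2596]
eef_rot: [0.018, 1.0, 0.002, 0.001]
contact_force: [1.5, 9.6, 2.3]
grip_width: 0.147
gripper_force: 42.1
```

Run:
```python
from h import *
s=st();c=s['position']-dw(-.118,0,.235);print(c,'drum',1.082-np.arctan2(c[1],c[2]))
im=shot('top');
r=bot.recognise(im,'slim_a');print([(round(x['position'][1]*512),round(x['position'][0]*384),round(x['p'],2)) for x in r])
im2=shot('scene')
r=bot.recognise(im2,'slim_a');print([(round(x['position'][1]*512),round(x['position'][0]*384),round(x['p'],2)) for x in r])
b=cv2.resize(im2['color'][75:225,140:260,::-1],(400,500),interpolation=2);a=cv2.resize(im['color'][120:240,130:235,::-1],(400,500),interpolation=2)
cv2.imwrite('pics/tip.png',np.hstack([a,b]))
```

```text
clk 14.62 p [0.3863 0.1725 0.2596] q [0.018 1.    0.002 0.001] F [1.5 9.6 2.3] w 0.147 gf 42.14160919189453
[ 0.00022559 -0.08172594  0.02456733] drum 2.3607834480783136
[(211, 207, 0.59), (205, 187, 0.36)]
[(211, 197, 0.54), (211, 172, 0.46), (306, 231, 0.3), (197, 162, 0.15)]
```

View pics/tip.png

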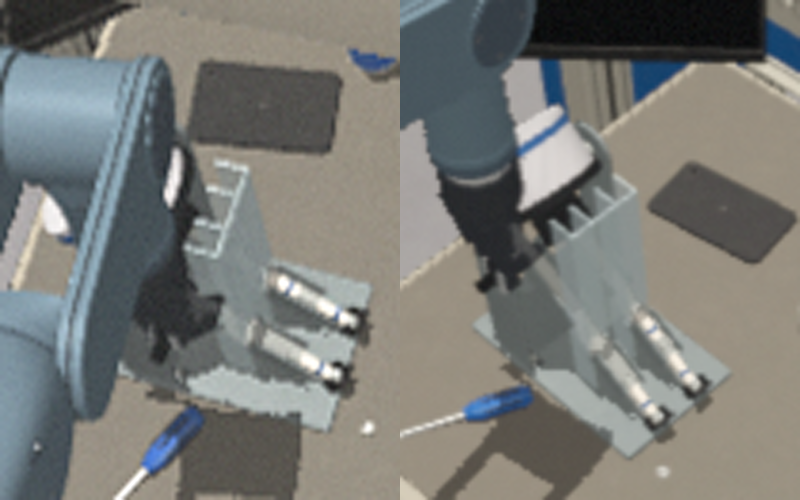

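Call:
jog_arm --steps '[0, -0.0005, 0.0025, 0, 0, 0, 0, -0.001, 0.004, 0, 0, 0, 0, -0.001, 0.004, 0, 0, 0, 0, -0.001, 0.004, 0, 0, 0, 0, -0.001, 0.004, 0, 0, 0]'

```text
clock: 15.23
position: [0.3863, 0.1716, 0.2557]
eef_rot: [0.018, 1.0, 0.002, 0.001]
contact_force: [1.0, 9.0, 3.2]
grip_width: 0.145
gripper_force: 42.0
```

Call:
jog_arm --steps '[0, 0, 0, 0, 0, 0, 0, 0, 0, 0, 0, 0, 0, 0, 0, 0, 0, 0, 0, 0, 0, 0, 0, 0, 0, 0, 0, 0, 0, 0]'

```text
clock: 15.65
position: [0.3863, 0.1715, 0.2557]
eef_rot: [0.018, 1.0, 0.002, 0.001]
contact_force: [1.5, 8.1, 3.9]
grip_width: 0.146
gripper_force: 42.0
```

Run:
```python
from h import *
s=st();im=shot('scene');im2=shot('top')
b=cv2.resize(im['color'][130:215,175:235,::-1],(400,560),interpolation=2);a=cv2.resize(im2['color'][170:225,180:225,::-1],(400,560),interpolation=2)
cv2.imwrite('pics/tip2.png',np.hstack([a,b]))
P=[dw(sx*.0297,-.17+u*.829,.038+u*.559) for sx in(-1,1) for u in(-.03,.03,.09)]
print(np.round((proj(im,P)-[175,130])*6.6).tolist(), np.round((proj(im2,P)-[180,170])*9).tolist())
```

```text
clk 15.65 p [0.3863 0.1715 0.2557] q [0.018 1.    0.002 0.001] F [1.5 8.1 3.9] w 0.146 gf 42.042372822761536
[[279.0, 467.0], [214.0, 382.0], [147.0, 297.0], [354.0, 404.0], [290.0, 321.0], [225.0, 236.0]] [[341.0, 361.0], [227.0, 306.0], [109.0, 249.0], [379.0, 245.0], [268.0, 189.0], [153.0, 131.0]]
```

View pics/tip2.png

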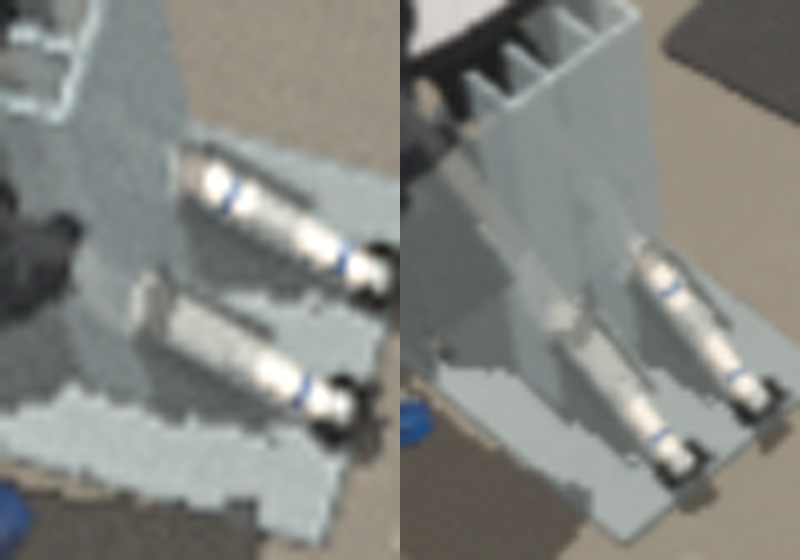

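Three slim fuses are out: two in the far chute (bands at 235,195 and 343,258) and one in the near chute (band at 302,388). Now I bring the drum back upright.

Run:
```python
from h import *
th=np.linspace(2.405,0.01,36);f=1.082-th;P=np.stack([.085*np.sin(f),-.085*np.cos(f)],1)
for k in range(7): print(np.round(P[5*k+1:5*k+6]-P[5*k],4).tolist())
```

```text
[[0.0016, -0.0056], [0.0036, -0.011], [0.006, -0.0164], [0.0087, -0.0215], [0.0118, -0.0264]]
[[0.0034, -0.0047], [0.0071, -0.0092], [0.0111, -0.0134], [0.0154, -0.0173], [0.02, -0.021]]
[[0.0048, -0.0033], [0.0098, -0.0063], [0.015, -0.0089], [0.0203, -0.0112], [0.0258, -0.013]]
[[0.0056, -0.0015], [0.0113, -0.0026], [0.0171, -0.0034], [0.0229, -0.0037], [0.0287, -0.0036]]
[[0.0058, 0.0005], [0.0115, 0.0013], [0.0172, 0.0026], [0.0228, 0.0042], [0.0283, 0.0062]]
[[0.0053, 0.0024], [0.0104, 0.0051], [0.0154, 0.0082], [0.0201, 0.0116], [0.0245, 0.0153]]
[[0.0042, 0.004], [0.0081, 0.0083], [0.0117, 0.0129], [0.015, 0.0177], [0.018, 0.0227]]
```

Call:
jog_arm --steps '[0, 0.0016, -0.0056, 0, 0, 0, 0, 0.0036, -0.011, 0, 0, 0, 0, 0.006, -0.0164, 0, 0, 0, 0, 0.0087, -0.0215, 0, 0, 0, 0, 0.0118, -0.0264, 0, 0, 0]'

```text
clock: 16.17
position: [0.3865, 0.1807, 0.2806]
eef_rot: [0.018, 1.0, -0.001, -0.0]
contact_force: [4.4, -3.4, -5.3]
grip_width: 0.145
gripper_force: 39.8
```

Call:
jog_arm --steps '[0, 0.0034, -0.0047, 0, 0, 0, 0, 0.0071, -0.0092, 0, 0, 0, 0, 0.0111, -0.0134, 0, 0, 0, 0, 0.0154, -0.0173, 0, 0, 0, 0, 0.02, -0.021, 0, 0, 0]'

```text
clock: 16.58
position: [0.3871, 0.1972, 0.3029]
eef_rot: [0.018, 1.0, -0.005, 0.0]
contact_force: [-0.4, -18.4, 9.5]
grip_width: 0.144
gripper_force: 39.7
```

Call:
jog_arm --steps '[0, 0.0048, -0.0033, 0, 0, 0, 0, 0.0098, -0.0063, 0, 0, 0, 0, 0.015, -0.0089, 0, 0, 0, 0, 0.0203, -0.0112, 0, 0, 0, 0, 0.0258, -0.013, 0, 0, 0]'

```text
clock: 17.0
position: [0.3882, 0.2231, 0.3185]
eef_rot: [0.019, 1.0, -0.005, 0.002]
contact_force: [-6.3, -17.6, 25.4]
grip_width: 0.145
gripper_force: 42.1
```

Call:
jog_arm --steps '[0, 0.0056, -0.0015, 0, 0, 0, 0, 0.0113, -0.0026, 0, 0, 0, 0, 0.0171, -0.0034, 0, 0, 0, 0, 0.0229, -0.0037, 0, 0, 0, 0, 0.0287, -0.0036, 0, 0, 0]'

```text
clock: 17.42
position: [0.3893, 0.2546, 0.3219]
eef_rot: [0.018, 1.0, -0.001, 0.002]
contact_force: [-4.2, -3.9, 18.4]
grip_width: 0.141
gripper_force: 44.2
```

Run:
```python
from h import *
s=st();c=s['position']-dw(-.118,0,.235);print(c,'drum',1.082-np.arctan2(c[1],c[2]))
```

```text
clk 17.42 p [0.3893 0.2546 0.3219] q [ 0.018  1.    -0.001  0.002] F [-4.2 -3.9 18.4] w 0.141 gf 44.16371941566467
[0.00326216 0.00033987 0.08694249] drum 1.0780908809317264
```

Call:
jog_arm --steps '[0, 0.0058, 0.001, 0, 0, 0, 0, 0.0115, 0.0018, 0, 0, 0, 0, 0.0172, 0.003, 0, 0, 0, 0, 0.0228, 0.0044, 0, 0, 0, 0, 0.0283, 0.0062, 0, 0, 0]'

```text
clock: 17.83
position: [0.3904, 0.2835, 0.3146]
eef_rot: [0.018, 1.0, -0.001, 0.002]
contact_force: [-1.1, -2.8, 11.5]
grip_width: 0.147
gripper_force: 45.6
```

Call:
jog_arm --steps '[0, 0.0053, 0.0024, 0, 0, 0, 0, 0.0104, 0.0051, 0, 0, 0, 0, 0.0154, 0.0082, 0, 0, 0, 0, 0.0201, 0.0116, 0, 0, 0, 0, 0.0245, 0.0153, 0, 0, 0]'

```text
clock: 18.25
position: [0.3913, 0.3079, 0.2985]
eef_rot: [0.018, 1.0, -0.001, 0.001]
contact_force: [0.1, -3.1, 7.1]
grip_width: 0.144
gripper_force: 47.6
```

Call:
jog_arm --steps '[0, 0.0042, 0.004, 0, 0, 0, 0, 0.0081, 0.0083, 0, 0, 0, 0, 0.0117, 0.0129, 0, 0, 0, 0, 0.015, 0.0177, 0, 0, 0, 0, 0.018, 0.0227, 0, 0, 0]'

```text
clock: 18.67
position: [0.3919, 0.3262, 0.2757]
eef_rot: [0.018, 1.0, -0.001, 0.001]
contact_force: [0.1, -1.8, 7.8]
grip_width: 0.145
gripper_force: 49.9
```

Call:
jog_arm --steps '[0, 0, 0, 0, 0, 0, 0, 0, 0, 0, 0, 0, 0, 0, 0, 0, 0, 0]'

```text
clock: 18.92
position: [0.3919, 0.3267, 0.2749]
eef_rot: [0.018, 1.0, -0.0, 0.001]
contact_force: [3.1, 2.1, 0.1]
grip_width: 0.147
gripper_force: 49.2
```

Run:
```python
from h import *
s=st();c=s['position']-dw(-.118,0,.235);print(c,'drum',1.082-np.arctan2(c[1],c[2]))
```

```text
clk 18.92 p [0.3919 0.3267 0.2749] q [ 0.018  1.    -0.     0.001] F [3.1 2.1 0.1] w 0.147 gf 49.20903503894806
[0.00585386 0.07245496 0.03992665] drum 0.014856322505967245
```

Call:
jog_arm --steps '[0, 0.001, 0.0015, 0, 0, 0, 0, 0.0015, 0.003, 0, 0, 0, 0, 0.0015, 0.003, 0, 0, 0]'

```text
clock: 19.17
position: [0.392, 0.328, 0.2725]
eef_rot: [0.018, 1.0, -0.0, 0.001]
contact_force: [2.9, -0.5, 4.0]
grip_width: 0.14
gripper_force: 49.9
```

Call:
jog_arm --steps '[0, 0, 0, 0, 0, 0, 0, 0, 0, 0, 0, 0, 0, 0, 0, 0, 0, 0, 0, 0, 0, 0, 0, 0, 0, 0, 0, 0, 0, 0]' --jaw -1

```text
clock: 19.58
position: [0.3911, 0.3282, 0.2716]
eef_rot: [0.018, 1.0, -0.0, -0.0]
contact_force: [0.4, 0.3, 1.3]
grip_width: 0.846
gripper_force: 0.0
```

Call:
jog_arm --steps '[0, 0, -0.02, 0, 0, 0, 0, 0, -0.05, 0, 0, 0, 0, 0, -0.09, 0, 0, 0, 0, 0, -0.11, 0, 0, 0, 0, 0, -0.11, 0, 0, 0]'

```text
clock: 20.0
position: [0.3929, 0.3292, 0.3873]
eef_rot: [0.018, 1.0, 0.002, 0.004]
contact_force: [0.7, -0.0, -0.5]
grip_width: 0.998
gripper_force: 0.0
```

Run:
```python
from h import *
s=shot('wrist');s=st();b=go([.504,.250,.37],np.pi/2+.435);go([.504,.250,.280],base=b)
```

```text
clk 20.05 p [0.3922 0.3288 0.3845] q [0.018 1.    0.001 0.002] F [ 0.4 -0.6 -0.1] w 1.001 gf 0.0
go [0.504 0.25  0.37 ] shift [-0.1145, -0.0748, 0.0148] turn [0.002, 0.005, -0.471] rows 3.8
go [0.504 0.25  0.28 ] shift [0.0, 0.0, 0.09] turn [0.0, 0.0, 0.0] rows 2.2
```

Call:
jog_arm --steps '[-0.03, -0.02, 0, 0, 0, -0.12, -0.06, -0.04, 0.004, 0, 0, -0.24, -0.09, -0.06, 0.009, 0, 0, -0.36, -0.114, -0.075, 0.013, 0, 0, -0.471, -0.114, -0.075, 0.013, 0, 0, -0.471]'

```text
clock: 20.47
position: [0.5057, 0.2457, 0.3648]
eef_rot: [-0.217, 0.976, -0.001, -0.002]
contact_force: [-0.3, -0.6, -0.6]
grip_width: 1.001
gripper_force: 0.0
```

Call:
jog_arm --steps '[0, 0, 0.03, 0, 0, 0, 0, 0, 0.055, 0, 0, 0, 0, 0, 0.075, 0, 0, 0, 0, 0, 0.085, 0, 0, 0, 0, 0, 0.089, 0, 0, 0]'

```text
clock: 20.88
position: [0.5009, 0.2492, 0.2769]
eef_rot: [-0.216, 0.976, -0.0, -0.003]
contact_force: [0.8, -0.3, 0.1]
grip_width: 1.001
gripper_force: 0.0
```

Run:
```python
from h import *
s=shot('wrist');s=shot('wrist','w5.png');s=st();go([.504,.250,.280],np.pi/2+.435)
```

```text
clk 20.98 p [0.5021 0.2495 0.2792] q [-0.216  0.976 -0.    -0.001] F [ 0.1 -0.1  0.8] w 1.003 gf 0.0
go [0.504 0.25  0.28 ] shift [-0.0019, -0.0003, -0.0008] turn [0.0, -0.002, 0.0] rows 0.0
```

View pics/w5.png

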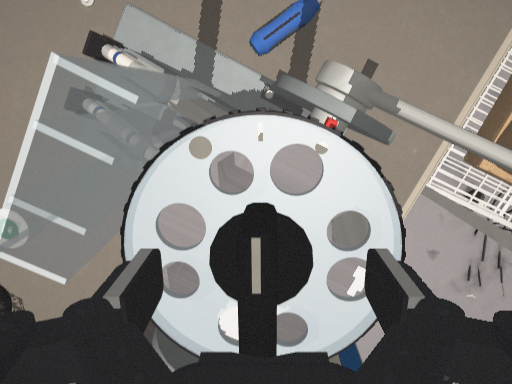

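The drum is upright and the bar at (258,265) sits between the pads. I grip it and turn the cap back to closed.

Call:
jog_arm --steps '[-0.001, -0.001, 0, 0, 0, 0, -0.001, -0.001, 0, 0, 0, 0, -0.001, -0.001, 0, 0, 0, 0, -0.001, -0.001, 0, 0, 0, 0, -0.001, -0.001, 0, 0, 0, 0]' --jaw 1 --grip_force 30

```text
clock: 21.4
position: [0.5042, 0.2489, 0.2805]
eef_rot: [-0.216, 0.976, 0.0, 0.001]
contact_force: [-0.3, 0.1, 0.1]
grip_width: 0.299
gripper_force: 0.0
```

Call:
jog_arm --steps '[0, 0, 0, 0, 0, 0, 0, 0, 0, 0, 0, 0, 0, 0, 0, 0, 0, 0, 0, 0, 0, 0, 0, 0]'

```text
clock: 21.73
position: [0.5043, 0.2494, 0.2804]
eef_rot: [-0.216, 0.976, 0.001, 0.001]
contact_force: [1.9, 2.5, 4.1]
grip_width: 0.162
gripper_force: 29.4
```

Call:
jog_arm --steps '[0, 0, 0, 0, 0, 0.05, 0, 0, 0, 0, 0, 0.1, 0, 0, 0, 0, 0, 0.15, 0, 0, 0, 0, 0, 0.2, 0, 0, 0, 0, 0, 0.25]'

```text
clock: 22.15
position: [0.5043, 0.2495, 0.2804]
eef_rot: [-0.091, 0.996, 0.001, 0.001]
contact_force: [1.4, 2.7, 3.4]
grip_width: 0.161
gripper_force: 29.6
```

Call:
jog_arm --steps '[0, 0, 0, 0, 0, 0.05, 0, 0, 0, 0, 0, 0.1, 0, 0, 0, 0, 0, 0.15, 0, 0, 0, 0, 0, 0.2, 0, 0, 0, 0, 0, 0.221]'

```text
clock: 22.57
position: [0.5043, 0.2496, 0.2804]
eef_rot: [0.019, 1.0, 0.001, 0.001]
contact_force: [1.7, 4.1, 4.0]
grip_width: 0.164
gripper_force: 29.6
```

Call:
jog_arm --steps '[0, 0, 0, 0, 0, 0, 0, 0, 0, 0, 0, 0]'

```text
clock: 22.73
position: [0.5043, 0.2497, 0.2804]
eef_rot: [0.017, 1.0, 0.001, 0.001]
contact_force: [1.2, 5.1, 4.7]
grip_width: 0.163
gripper_force: 29.7
```

Call:
jog_arm --steps '[0, 0, 0, 0, 0, 0, 0, 0, 0, 0, 0, 0, 0, 0, 0, 0, 0, 0, 0, 0, 0, 0, 0, 0, 0, 0, 0, 0, 0, 0]' --jaw -1

```text
clock: 23.15
position: [0.5038, 0.2484, 0.2795]
eef_rot: [0.018, 1.0, -0.0, -0.0]
contact_force: [0.1, 0.5, 0.2]
grip_width: 0.859
gripper_force: 0.0
```

Call:
jog_arm --steps '[0, 0, -0.03, 0, 0, 0, 0, 0, -0.07, 0, 0, 0, 0, 0, -0.11, 0, 0, 0, 0, 0, -0.12, 0, 0, 0, 0, 0, -0.12, 0, 0, 0]'

```text
clock: 23.57
position: [0.5053, 0.249, 0.4044]
eef_rot: [0.018, 1.0, 0.001, 0.004]
contact_force: [0.3, -0.1, 0.0]
grip_width: 1.001
gripper_force: 0.0
```

Run:
```python
from h import *
im=shot('wrist');im=shot('wrist','w6.png');s=st();print(np.round(s['q'],2))
hsv=cv2.cvtColor(im['color'],cv2.COLOR_RGB2HSV)
m=((hsv[...,0]<8)|(hsv[...,0]>172))&(hsv[...,1]>150)&(hsv[...,2]>60);rr,cc=np.nonzero(m[60:330]);print(len(rr),cc.mean() if len(rr) else 0,rr.mean()+60 if len(rr) else 0)
c=np.array([.504,.250,.278])
print('axis px',proj(im,[c,[.504,.25,.248]]))
# fuses on rails
for sx in (-1,1):
    P=dw(sx*.0297,-.17,.038);print(P)
b=go([*dw(-.0297,-.10,0)[:2],.34],np.pi)
```

```text
clk 23.67 p [0.504  0.2487 0.3995] q [ 0.018  1.    -0.     0.   ] F [ 0.   0.3 -0.6] w 1.0 gf 0.0
[ 0.26  0.23  1.22 -0.    1.69 -1.27]
16 265.0 93.125
axis px [[265.70008644 189.26552827]
 [265.45720231 179.14488236]]
[0.46820057 0.08117912 0.038     ]
[0.52756208 0.07904118 0.038     ]
go [0.4707 0.1511 0.34  ] shift [0.0297, -0.0987, 0.0595] turn [-0.0, 0.0, 1.535] rows 12.3
```

Cap closed: the pointer column (265) matches the cap axis. Next is the near fuse.

Call:
jog_arm --steps '[0.005, -0.038, 0.012, 0, 0, 0.12, 0.01, -0.076, 0.024, 0, 0, 0.24, 0.016, -0.114, 0.036, 0, 0, 0.36, 0.022, -0.152, 0.048, 0, 0, 0.48, 0.027, -0.19, 0.06, 0, 0, 0.6]' --jaw 0.2

```text
clock: 24.08
position: [0.4683, 0.0586, 0.337]
eef_rot: [0.315, 0.949, -0.001, -0.002]
contact_force: [1.3, -1.6, 0.3]
grip_width: 0.397
gripper_force: 0.0
```

Call:
jog_arm --steps '[0, 0, 0, 0, 0, 0.12, 0, 0, 0, 0, 0, 0.24, 0, 0, 0, 0, 0, 0.36, 0, 0, 0, 0, 0, 0.48, 0, 0, 0, 0, 0, 0.6]'

```text
clock: 24.5
position: [0.4691, 0.0597, 0.3375]
eef_rot: [0.582, 0.813, -0.001, -0.002]
contact_force: [0.4, 1.4, 0.1]
grip_width: 0.401
gripper_force: 0.0
```

Call:
jog_arm --steps '[0, 0, 0, 0, 0, 0.12, 0, 0, 0, 0, 0, 0.24, 0, 0, 0, 0, 0, 0.371, 0, 0, 0, 0, 0, 0.371]'

```text
clock: 24.83
position: [0.4692, 0.0599, 0.3376]
eef_rot: [0.721, 0.693, -0.001, -0.002]
contact_force: [0.8, 0.3, 0.4]
grip_width: 0.396
gripper_force: 0.0
```

```bash
cat >> h.py <<'E'
def railR(tilt=np.radians(34)):
    y=dw(1,0,0)-dw(0,0,0);z=dw(0,np.sin(tilt),-np.cos(tilt))-dw(0,0,0);return R.from_matrix(np.stack([np.cross(y,z),y,z],1))
def rail(sx,up=0,along=0):
    # along: metres up the slope from fuse middle; up: perpendicular stand-off
    return dw(sx*.0297,-.170+.829*along-.559*up,.038+.559*along+.829*up)
E
python3 - <<'E'
from h import *
im=shot('wrist');s=st();print(np.round(s['q'],2))
go(rail(-1,.12,-.0025),Rt=railR())
E
```

```text
clk 24.88 p [0.4693 0.0599 0.3379] q [ 0.719  0.695 -0.001 -0.001] F [ 0.1 -0.9  0.1] w 0.397 gf 0.0
[-0.11  0.07  1.55 -0.    1.52 -0.07]
go [0.4657 0.0121 0.1361] shift [-0.048, -0.0012, 0.2018] turn [-0.004, 0.593, 0.0] rows 5.0
```

Call:
jog_arm --steps '[-0.015, -0.001, 0.04, 0, 0.115, 0, -0.03, -0.001, 0.08, 0, 0.23, 0, -0.048, -0.001, 0.12, 0, 0.345, 0, -0.048, -0.001, 0.16, 0, 0.46, 0, -0.048, -0.001, 0.19, 0, 0.575, 0]'

```text
clock: 25.3
position: [0.4667, 0.0113, 0.1478]
eef_rot: [0.689, 0.666, 0.207, -0.197]
contact_force: [1.1, 0.6, -0.4]
grip_width: 0.399
gripper_force: 0.0
```

Run:
```python
from h import *
im=shot('wrist');im=shot('wrist','w7.png');s=st();print(np.round(s['q'],2))
go(rail(-1,.12,-.0025),Rt=railR());go(rail(-1,.0,-.0025),Rt=railR())
print(proj(im,[rail(-1,0,-.03),rail(-1,0,0.03),rail(1,0,-.03),rail(1,0,0.03)]))
```

```text
clk 25.4 p [0.4633 0.0114 0.1415] q [ 0.692  0.662  0.203 -0.206] F [-0.4  0.4  1.1] w 0.4 gf 0.0
[-0.59  0.34  1.88  0.5   1.3  -0.77]
go [0.4657 0.0121 0.1361] shift [-0.0024, 0.0025, 0.0049] turn [-0.012, 0.007, -0.011] rows 0.1
go [0.4681 0.0791 0.0366] shift [-0.0015, 0.0039, 0.1249] turn [-0.012, 0.007, -0.011] rows 3.0
[[269.4754886  224.35895375]
 [269.08120694 146.51602138]
 [347.11920308 223.98712121]
 [352.04759817 145.86713447]]
```

View pics/w7.png

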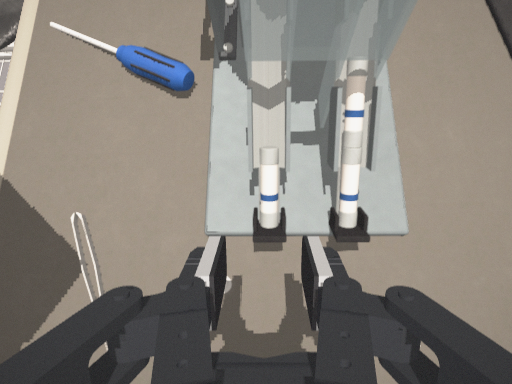

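The near fuse spans (269,148) to (269,226), which matches the prediction. The far chute holds two fuses. Descending.

Call:
jog_arm --steps '[-0.001, 0.003, 0.03, -0.012, 0.007, -0.011, -0.001, 0.003, 0.06, -0.012, 0.007, -0.011, -0.001, 0.003, 0.09, -0.012, 0.007, -0.011, -0.001, 0.003, 0.11, -0.012, 0.007, -0.011, -0.001, 0.003, 0.122, -0.012, 0.007, -0.011]'

```text
clock: 25.82
position: [0.4723, 0.0794, 0.0473]
eef_rot: [0.685, 0.67, 0.211, -0.193]
contact_force: [-1.0, -0.2, 0.0]
grip_width: 0.399
gripper_force: 0.0
```

Call:
jog_arm --steps '[0, 0, 0, 0, 0, 0, 0, 0, 0, 0, 0, 0]'

```text
clock: 25.98
position: [0.4733, 0.0781, 0.0485]
eef_rot: [0.686, 0.669, 0.211, -0.193]
contact_force: [0.7, -0.5, 0.6]
grip_width: 0.399
gripper_force: 0.0
```

Run:
```python
from h import *
im=shot('wrist','w8.png');s=st()
go(rail(-1,.0,-.0025),Rt=railR())
```

```text
clk 26.03 p [0.4738 0.0774 0.0487] q [ 0.686  0.669  0.212 -0.192] F [0.2 0.5 1.9] w 0.398 gf 0.0
go [0.4681 0.0791 0.0366] shift [-0.0053, -0.006, 0.0108] turn [0.013, 0.013, 0.015] rows 0.3
```

Call:
jog_arm --steps '[-0.005, -0.006, 0.003, 0.013, 0.013, 0.015, -0.005, -0.006, 0.007, 0.013, 0.013, 0.015, -0.005, -0.006, 0.0105, 0.013, 0.013, 0.015, -0.005, -0.006, 0.0105, 0.013, 0.013, 0.015, -0.005, -0.006, 0.0105, 0.013, 0.013, 0.015]'

```text
clock: 26.45
position: [0.467, 0.079, 0.0353]
eef_rot: [0.689, 0.662, 0.21, -0.204]
contact_force: [0.0, -0.2, 0.4]
grip_width: 0.397
gripper_force: 0.0
```

Run:
```python
from h import *
im=shot('wrist','w8.png');s=st()
go(rail(-1,.0,-.0025),Rt=railR())
```

```text
clk 26.5 p [0.4671 0.079  0.0353] q [ 0.689  0.662  0.21  -0.204] F [0.3 0.1 0.4] w 0.398 gf 0.0
go [0.4681 0.0791 0.0366] shift [0.0008, 0.001, -0.001] turn [-0.001, -0.002, -0.004] rows 0.0
```

Call:
jog_arm --steps '[0, 0.001, 0, 0, 0, 0, 0, 0.001, 0, 0, 0, 0, 0, 0.001, 0, 0, 0, 0, 0, 0.001, 0, 0, 0, 0, 0, 0.001, 0, 0, 0, 0]' --jaw 1 --grip_force 60

```text
clock: 26.92
position: [0.4688, 0.0788, 0.0356]
eef_rot: [0.689, 0.663, 0.211, -0.204]
contact_force: [2.3, -0.8, 1.7]
grip_width: 0.15
gripper_force: 58.5
```

Call:
jog_arm --steps '[0, 0, 0, 0, 0, 0, 0, 0, -0.01, 0, 0, 0, 0, 0, -0.03, 0, 0, 0, 0, 0, -0.06, 0, 0, 0, 0, 0, -0.1, 0, 0, 0]'

```text
clock: 27.33
position: [0.4635, 0.0245, 0.1174]
eef_rot: [0.689, 0.662, 0.209, -0.208]
contact_force: [1.0, 0.3, -0.7]
grip_width: 0.144
gripper_force: 58.4
```

Call:
jog_arm --steps '[0, 0, -0.03, 0, 0, 0, 0, 0, -0.06, 0, 0, 0, 0, 0, -0.06, 0, 0, 0]'

```text
clock: 27.58
position: [0.4669, -0.0141, 0.1713]
eef_rot: [0.69, 0.663, 0.211, -0.201]
contact_force: [1.1, 0.2, 0.3]
grip_width: 0.134
gripper_force: 58.4
```

Run:
```python
from h import *
im=shot('wrist','w9.png');s=st()
C=np.array([.5859,-.2652]);cy=.0605
c,q=np.cos(cy),np.sin(cy);P=C+[c*-.022,q*-.022]
print(P);b=go([.44,-.1,.25],cy);go([P[0]-.05,P[1],.25],cy,base=b)
```

```text
clk 27.63 p [ 0.4659 -0.0125  0.1694] q [ 0.69   0.663  0.21  -0.202] F [ 0.9  1.  -0.6] w 0.138 gf 58.42430591583252
[ 0.56394025 -0.26653019]
go [ 0.44 -0.1   0.25] shift [-0.0285, -0.0224, -0.1163] turn [0.03, -0.592, -0.098] rows 4.8
go [ 0.5139 -0.2665  0.25  ] shift [-0.1707, 0.0637, 0.0] turn [0.0, 0.0, 0.0] rows 4.4
```

View pics/w9.png

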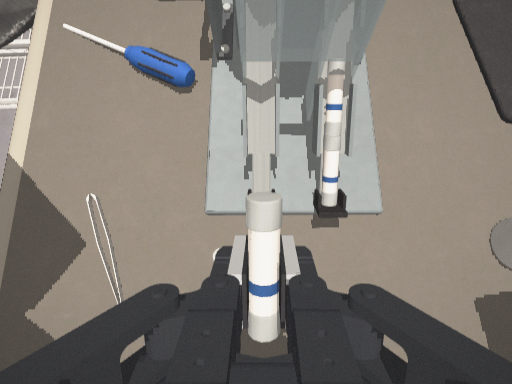

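Call:
jog_arm --steps '[-0.006, -0.005, -0.024, 0.006, -0.118, -0.02, -0.012, -0.009, -0.047, 0.012, -0.236, -0.04, -0.018, -0.014, -0.07, 0.018, -0.354, -0.06, -0.024, -0.018, -0.095, 0.024, -0.472, -0.08, -0.0285, -0.0224, -0.116, 0.03, -0.592, -0.098]'

```text
clock: 28.05
position: [0.4389, -0.0989, 0.2482]
eef_rot: [0.684, 0.729, -0.002, -0.0]
contact_force: [0.3, -0.6, -0.7]
grip_width: 0.143
gripper_force: 58.5
```

Call:
jog_arm --steps '[0, 0, 0, 0, 0, 0]'

```text
clock: 28.13
position: [0.4394, -0.0977, 0.2501]
eef_rot: [0.683, 0.73, -0.002, 0.001]
contact_force: [0.5, 0.9, -0.7]
grip_width: 0.138
gripper_force: 58.5
```

Run:
```python
from h import *
im=shot('wrist');s=st()
go([.564,-.35,.22],.0605)
```

```text
clk 28.18 p [ 0.4392 -0.0964  0.2482] q [ 0.683  0.73   0.    -0.002] F [ 0.3 -0.1 -0.2] w 0.138 gf 58.455206751823425
go [ 0.564 -0.35   0.22 ] shift [-0.2613, 0.1079, 0.0273] turn [-0.002, -0.003, 0.005] rows 6.8
```

Call:
jog_arm --steps '[-0.036, 0.015, 0, 0, 0, 0, -0.073, 0.03, 0, 0, 0, 0, -0.11, 0.045, 0, 0, 0, 0, -0.146, 0.06, 0, 0, 0, 0, -0.182, 0.075, 0, 0, 0, 0]'

```text
clock: 28.6
position: [0.5254, -0.2756, 0.2437]
eef_rot: [0.685, 0.729, 0.001, -0.006]
contact_force: [0.5, -0.0, 0.1]
grip_width: 0.137
gripper_force: 58.5
```

Call:
jog_arm --steps '[-0.036, 0.015, 0.01, 0, 0, 0, -0.065, 0.027, 0.02, 0, 0, 0, -0.079, 0.033, 0.027, 0, 0, 0, -0.079, 0.033, 0.027, 0, 0, 0, -0.079, 0.033, 0.027, 0, 0, 0]'

```text
clock: 29.02
position: [0.5622, -0.3512, 0.2155]
eef_rot: [0.685, 0.728, 0.001, -0.006]
contact_force: [-0.4, 0.1, -1.6]
grip_width: 0.139
gripper_force: 58.5
```

Run:
```python
from h import *
im=shot('wrist','w10.png');s=st()
np.savez('w10.npz',K=im['camera_matrix'],R=im['R'],t=im['t'])
C=np.array([.5859,-.2652]);cy=.0605
cw=lambda x,y,z:np.array([C[0]+np.cos(cy)*x-np.sin(cy)*y,C[1]+np.sin(cy)*x+np.cos(cy)*y,z])
for n,p in dict(rest=(-.022,0,.054),a=(-.0525,.1075,.012),b=(-.0525,-.1075,.012),c=(.0525,.1075,.012),d=(.0525,-.1075,.012),fixbeam=(.037,-.032,.072),fix=(-.029,-.032,.072)).items(): print(n,np.round(proj(im,cw(*p))[0]))
```

```text
clk 29.07 p [ 0.5625 -0.3506  0.217 ] q [ 0.685  0.729  0.001 -0.005] F [-0.4  0.6  0.1] w 0.136 gf 58.523345589637756
rest [275.  74.]
a [238. -61.]
b [242. 191.]
c [366. -61.]
d [348. 191.]
fixbeam [352. 117.]
fix [266. 117.]
```

View pics/w10.png

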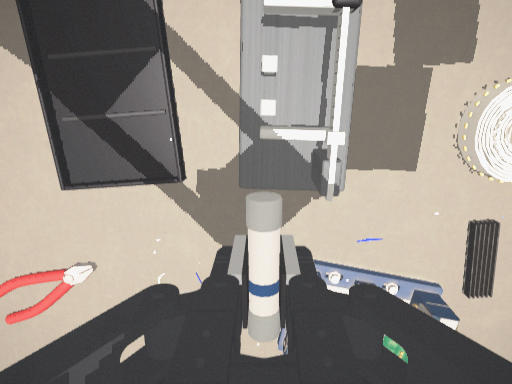

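The V blocks show at (270,64) and (268,107), and the fixed jaw at (262–344, 128–138). The tray is upper left, with its near corners at (62,188) and (183,180). I'll refine the caliper fit numerically.

Run:
```python
from h import *
a=cv2.imread('pics/w10.png');g=cv2.cvtColor(a,cv2.COLOR_BGR2GRAY)
m=(g>170).astype(np.uint8);n,l,s,c=cv2.connectedComponentsWithStats(m[0:150,240:365])
for i in range(1,n):
    if s[i,4]>30: print(s[i]+np.array([240,0,0,0,0]),c[i]+[240,0])
for r in range(54,75,2): print(r,g[r,256:284].tolist())
print('jaw col 290',g[120:146,290].tolist()); print('jaw col 270',g[120:146,270].tolist())
print('row134',g[134,254:268].tolist(),g[134,325:350].tolist())
```

```text
[ 242    0   84  126 7510] [281.79920107  70.56977364]
[263   0  71   8 492] [299.45528455   3.10162602]
[357   0   8  65 335] [361.58208955  38.74626866]
[ 322    7   33  143 1857] [341.41518578  90.26548196]
[325  29  12  97 446] [330.00896861  78.69730942]
[260 128  68  22 923] [296.38786566 136.3943662 ]
[242 132  11  18 114] [245.44736842 141.50877193]
54 [175, 177, 179, 174, 172, 173, 179, 186, 181, 173, 173, 176, 175, 175, 174, 174, 178, 178, 173, 172, 171, 172, 174, 177, 179, 174, 176, 179]
56 [177, 178, 176, 172, 171, 177, 227, 245, 246, 245, 245, 245, 245, 244, 242, 243, 242, 243, 244, 244, 242, 224, 175, 178, 177, 174, 177, 182]
58 [174, 177, 177, 175, 171, 186, 227, 246, 246, 246, 246, 246, 246, 246, 246, 246, 246, 246, 246, 246, 244, 224, 177, 177, 180, 174, 176, 183]
60 [174, 176, 176, 172, 173, 190, 227, 246, 246, 246, 246, 246, 246, 246, 246, 246, 246, 246, 246, 246, 243, 220, 176, 178, 181, 174, 176, 180]
62 [175, 177, 178, 174, 173, 157, 228, 246, 246, 246, 246, 246, 246, 246, 246, 246, 246, 246, 246, 246, 242, 221, 176, 182, 182, 176, 179, 181]
64 [176, 179, 179, 1
[... 633 characters left out ...]
, 183, 184, 183, 178, 147, 187, 183, 176, 184, 179, 176, 181, 182]
74 [175, 183, 178, 175, 170, 103, 104, 103, 110, 116, 118, 119, 119, 120, 121, 122, 123, 120, 104, 101, 172, 175, 178, 185, 181, 178, 179, 182]
jaw col 290 [178, 179, 179, 178, 178, 179, 165, 160, 161, 227, 247, 247, 247, 247, 247, 247, 247, 247, 247, 228, 176, 181, 182, 181, 157, 118]
jaw col 270 [183, 183, 183, 184, 149, 115, 146, 157, 164, 180, 193, 195, 194, 190, 191, 189, 188, 182, 163, 129, 105, 105, 106, 108, 104, 103]
row134 [101, 103, 103, 102, 104, 111, 180, 187, 192, 190, 192, 191, 190, 190] [247, 156, 180, 247, 247, 247, 247, 247, 247, 247, 247, 247, 247, 247, 247, 247, 247, 247, 247, 247, 214, 172, 172, 158, 125]
```

Run:
```python
from h import *
a=cv2.imread('pics/w10.png');g=cv2.cvtColor(a,cv2.COLOR_BGR2GRAY)
d=np.load('w10.npz');im={'camera_matrix':d['K'],'R':d['R'],'t':d['t']}
m=(g>210).astype(np.uint8);n,l,s,c=cv2.connectedComponentsWithStats(m[0:150,240:365])
for i in range(1,n):
    if s[i,4]>30: print(s[i]+np.array([240,0,0,0,0]),np.round(c[i]+[240,0],1))
print('blk2',[g[r,269] for r in range(92,120)]);print('blk1',[g[r,269] for r in range(50,78)])
f=lambda c,r,z:np.round(atz(im,(r,c),z),4)
print('jaw face',f(290,128.8,.072),'back',f(290,139.3,.072),'left end',f(260,134,.072))
for z in(.046,.052): print('blk1',z,f(269.8,63.5,z),'blk2',f(268,107,z))
# beam edges at two rows
for r in (40,60,80,100,120):
    row=g[r,315:360];print(r,row.tolist()[8:40:1])
```

```text
[264   0  69   8 444] [299.5   2.8]
[ 327    7   23  143 1114] [339.5  85.2]
[262  55  16  17 265] [269.4  62.9]
[260  99  16  17 245] [267.8 107.2]
[273 129  53  12 515] [301.3 134.2]
blk2 [np.uint8(178), np.uint8(179), np.uint8(179), np.uint8(176), np.uint8(175), np.uint8(176), np.uint8(176), np.uint8(201), np.uint8(241), np.uint8(246), np.uint8(246), np.uint8(246), np.uint8(246), np.uint8(246), np.uint8(246), np.uint8(246), np.uint8(246), np.uint8(246), np.uint8(246), np.uint8(246), np.uint8(246), np.uint8(246), np.uint8(242), np.uint8(214), np.uint8(177), np.uint8(178), np.uint8(181), np.uint8(177)]
blk1 [np.uint8(174), np.uint8(175), np.uint8(172), np.uint8(174), np.uint8(175), np.uint8(216), np.uint8(244), np.uint8(246), np.uint8(246), np.uint8(246), np.uint8(246), np.uint8(246), np.uint8(246), np.uint8(246), np.uint8(246), np.uint8(246), np.uint8(246), np.uint8(246), np.uint8(246), np.uint8(246), np.uint8(246), np.uint8(239), np.uint8(184), np.uint8(143), np.uint8(120), np.uint8(104), np.uint8(151), np.uint8(179)]
jaw face [ 0.578  -0.3063  0.072 ] back [ 0.5787 -0.3143  0.072
[... 293 characters left out ...]
7, 174, 169, 168, 171, 169, 170, 172, 170]
60 [100, 104, 103, 103, 102, 106, 161, 176, 178, 174, 173, 165, 150, 150, 135, 215, 247, 247, 247, 247, 247, 247, 192, 173, 172, 171, 171, 172, 169, 168, 170, 163]
80 [104, 102, 102, 106, 178, 176, 180, 180, 178, 178, 154, 155, 153, 159, 247, 247, 247, 247, 247, 247, 226, 173, 170, 169, 173, 174, 169, 170, 167, 168, 155, 141]
100 [105, 103, 103, 106, 179, 177, 175, 178, 163, 155, 151, 158, 247, 247, 247, 247, 247, 247, 245, 175, 172, 170, 173, 177, 173, 172, 171, 170, 158, 147, 122, 123]
120 [103, 106, 182, 183, 180, 179, 175, 152, 151, 157, 216, 247, 247, 247, 247, 247, 247, 179, 175, 175, 178, 178, 174, 175, 175, 172, 162, 151, 120, 120, 118, 117]
```

Run:
```python
from h import *
d=np.load('w10.npz');im={'camera_matrix':d['K'],'R':d['R'],'t':d['t']}
f=lambda c,r,z:atz(im,(r,c),z)
yw=lambda A,B:np.arctan2(-(B-A)[0],(B-A)[1])
print('beam L',yw(f(333.2,120,.074),f(339.8,40,.074)),yw(f(335,100,.074),f(338.1,60,.074)),'beam R',yw(f(339.8,120,.074),f(347,40,.074)))
print(f(336.5,120,.074))
A=f(240,189,.012);B=f(344,190,.012);print(A,B,np.arctan2((B-A)[1],(B-A)[0]),np.linalg.norm(A-B))
st();go([.560,-.275,.12],.03)
```

```text
beam L 0.031707307402944036 0.03698511582757322 beam R 0.029295422827954533
[ 0.61251216 -0.2973966   0.074     ]
[ 0.53796034 -0.37360887  0.012     ] [ 0.6405784  -0.36819493  0.012     ] 0.05270930804939675 0.10276077675269114
clk 29.07 p [ 0.5625 -0.3506  0.217 ] q [ 0.685  0.729  0.001 -0.005] F [-0.4  0.6  0.1] w 0.136 gf 58.523345589637756
go [ 0.56  -0.275  0.12 ] shift [0.0748, 0.0028, 0.0977] turn [-0.006, -0.008, 0.032] rows 3.0
```

Call:
jog_arm --steps '[0.03, 0.001, 0.01, -0.006, -0.008, 0.026, 0.06, 0.002, 0.03, -0.006, -0.008, 0.026, 0.0748, 0.0028, 0.06, -0.006, -0.008, 0.026, 0.0748, 0.0028, 0.09, -0.006, -0.008, 0.026, 0.0748, 0.0028, 0.0977, -0.006, -0.008, 0.026]'

```text
clock: 29.48
position: [0.5585, -0.2721, 0.1185]
eef_rot: [0.693, 0.721, -0.001, -0.001]
contact_force: [-0.8, 0.6, -0.9]
grip_width: 0.142
gripper_force: 58.5
```

Call:
jog_arm --steps '[0, 0, 0, 0, 0, 0, 0, 0, 0, 0, 0, 0]'

```text
clock: 29.65
position: [0.5615, -0.2767, 0.1235]
eef_rot: [0.694, 0.72, -0.0, 0.003]
contact_force: [-0.2, -0.4, -0.0]
grip_width: 0.147
gripper_force: 58.5
```

Run:
```python
from h import *
im=shot('wrist','w11.png');s=st()
np.savez('w11.npz',K=im['camera_matrix'],R=im['R'],t=im['t'])
go([.560,-.275,.056],.035)
g=cv2.cvtColor(im['color'],cv2.COLOR_RGB2GRAY);print(g[60:384:3,264].tolist())
```

```text
clk 29.7 p [ 0.5621 -0.2775  0.1244] q [ 0.694  0.72  -0.     0.004] F [ 0.5 -0.2  0.6] w 0.144 gf 58.533470034599304
go [ 0.56  -0.275  0.056] shift [0.003, -0.0024, 0.0684] turn [0.005, 0.007, 0.001] rows 1.6
[204, 205, 204, 207, 206, 206, 208, 204, 205, 206, 206, 204, 206, 205, 204, 181, 247, 247, 247, 247, 247, 215, 115, 117, 115, 113, 115, 117, 114, 115, 116, 114, 114, 152, 181, 180, 179, 196, 199, 196, 200, 201, 200, 200, 175, 184, 185, 196, 211, 211, 211, 213, 212, 212, 212, 212, 213, 215, 245, 244, 245, 244, 244, 245, 244, 245, 244, 244, 244, 244, 244, 244, 244, 244, 244, 185, 105, 106, 108, 228, 244, 244, 244, 244, 244, 243, 210, 210, 206, 206, 207, 205, 206, 207, 218, 221, 222, 220, 220, 186, 67, 61, 69, 68, 68, 66, 67, 68]
```

View pics/w11.png

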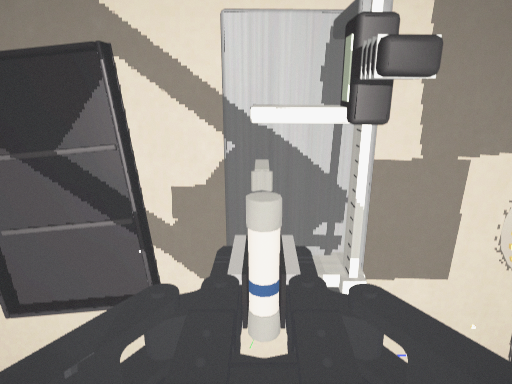

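The held fuse spans rows 193–340. The sliding jaw is at rows 106–122 and its tab at (408,55). I'll compute the fuse offset in the grip and the tab position.

Run:
```python
from h import *
d=np.load('w11.npz');im={'camera_matrix':d['K'],'R':d['R'],'t':d['t']}
s=st();Rt=R.from_quat(s['eef_rot']);p=np.array(s['position'])
for e in(0,.0025,.005): print(e,[np.round(proj(im,p+Rt.apply([e+k,0,dz]))[0,1],1) for k in(.03,-.03) for dz in(-.007,0,.007)])
g=cv2.cvtColor(cv2.imread('pics/w11.png'),cv2.COLOR_BGR2GRAY)
print('r185-200',g[183:202,264].tolist());print('r330-345',g[328:350,264].tolist())
f=lambda c,r,z:np.round(atz(im,(r,c),z),4)
print('jaw face(lower edge 122.5)',f(300,123,.072),'upper',f(300,106,.072))
print('row55',g[55,360:450].tolist())
print('col410',g[20:100,415].tolist())
for z in(.10,.12): print(f(411,55,z))
```

```text
clk 29.7 p [ 0.5621 -0.2775  0.1244] q [ 0.694  0.72  -0.     0.004] F [ 0.5 -0.2  0.6] w 0.144 gf 58.533470034599304
0 [np.float64(212.1), np.float64(205.8), np.float64(200.1), np.float64(351.3), np.float64(339.3), np.float64(328.4)]
0.0025 [np.float64(205.5), np.float64(199.5), np.float64(194.1), np.float64(346.1), np.float64(334.4), np.float64(323.6)]
0.005 [np.float64(198.8), np.float64(193.1), np.float64(188.0), np.float64(341.0), np.float64(329.4), np.float64(318.8)]
r185-200 [201, 201, 201, 200, 199, 199, 200, 164, 149, 175, 181, 182, 184, 185, 187, 185, 184, 185, 196]
r330-345 [208, 209, 207, 209, 207, 205, 207, 207, 206, 208, 208, 207, 207, 210, 218, 220, 223, 221, 221, 221, 222, 220]
jaw face(lower edge 122.5) [ 0.5772 -0.2212  0.072 ] upper [ 0.5767 -0.2129  0.072 ]
row55 [50, 86, 143, 76, 52, 78, 142, 95, 45, 55, 121, 136, 55, 46, 63, 139, 228, 73, 48, 54, 55, 60, 68, 70, 77, 83, 86, 92, 100, 108, 114, 112, 113, 108, 111, 111, 110, 111, 108, 109, 108, 105, 107, 105, 105, 105, 107, 103, 105, 102, 103, 105, 101, 101, 102, 98, 97, 97, 97, 95, 95, 95, 91, 94, 93, 92, 91, 92, 88, 86, 89, 86, 85, 87, 85, 85, 83, 80, 74, 76, 73, 97, 127, 125, 129, 127, 127, 128, 128, 126]
col410 [214, 216, 215, 214, 214, 216, 216, 214, 215, 215, 217, 214, 215, 208, 149, 65, 68, 73, 76, 78, 84, 92, 97, 100, 100, 100, 97, 102, 99, 102, 99, 101, 98, 100, 100, 98, 100, 101, 98, 100, 99, 97, 97, 100, 97, 95, 93, 96, 93, 90, 90, 83, 79, 73, 64, 56, 95, 203, 212, 206, 222, 220, 222, 222, 222, 222, 223, 223, 223, 222, 221, 222, 222, 223, 221, 222, 221, 219, 219, 220]
[ 0.6166 -0.1903  0.1   ]
[ 0.6086 -0.1923  0.12  ]
```

Call:
jog_arm --steps '[0.003, -0.0024, 0.02, 0.005, 0.007, 0, 0.003, -0.0024, 0.04, 0.005, 0.007, 0, 0.003, -0.0024, 0.05, 0.005, 0.007, 0, 0.003, -0.0024, 0.05, 0.005, 0.007, 0, 0.003, -0.0024, 0.05, 0.005, 0.007, 0]'

```text
clock: 30.12
position: [0.5593, -0.2748, 0.0733]
eef_rot: [0.694, 0.72, 0.0, -0.001]
contact_force: [0.6, -1.2, -0.0]
grip_width: 0.142
gripper_force: 58.5
```

Call:
jog_arm --steps '[0, 0, 0, 0, 0, 0, 0, 0, 0, 0, 0, 0, 0, 0, 0, 0, 0, 0]'

```text
clock: 30.37
position: [0.5596, -0.2747, 0.0737]
eef_rot: [0.694, 0.72, 0.0, -0.0]
contact_force: [-0.6, 1.5, 0.5]
grip_width: 0.14
gripper_force: 58.5
```

Run:
```python
from h import *
st();go([.560,-.275,.055],.035)
```

```text
clk 30.37 p [ 0.5596 -0.2747  0.0737] q [ 0.694  0.72   0.    -0.   ] F [-0.6  1.5  0.5] w 0.14 gf 58.53335916996002
go [ 0.56  -0.275  0.055] shift [-0.0003, 0.0004, 0.0187] turn [-0.0, -0.0, 0.001] rows 0.4
```

Call:
jog_arm --steps '[0, 0.0004, 0.004, 0, 0, 0, 0, 0.0004, 0.008, 0, 0, 0, 0, 0.0004, 0.012, 0, 0, 0, 0, 0.0004, 0.015, 0, 0, 0, 0, 0.0004, 0.0175, 0, 0, 0]'

```text
clock: 30.78
position: [0.5592, -0.2743, 0.0544]
eef_rot: [0.694, 0.72, -0.0, -0.001]
contact_force: [0.6, -1.3, 1.1]
grip_width: 0.142
gripper_force: 59.0
```

Call:
jog_arm --steps '[0, 0, 0, 0, 0, 0, 0, 0, 0, 0, 0, 0]'

```text
clock: 30.95
position: [0.5592, -0.2742, 0.0546]
eef_rot: [0.694, 0.72, -0.0, -0.001]
contact_force: [-0.1, -0.8, 0.5]
grip_width: 0.141
gripper_force: 59.2
```

Call:
jog_arm --steps '[0, 0, 0.001, 0, 0, 0, 0, 0, 0.0015, 0, 0, 0, 0, 0, 0.0015, 0, 0, 0]'

```text
clock: 31.2
position: [0.5597, -0.2743, 0.0539]
eef_rot: [0.694, 0.72, 0.0, -0.001]
contact_force: [-0.0, -0.4, 2.6]
grip_width: 0.14
gripper_force: 59.1
```

Call:
jog_arm --steps '[0, 0, 0, 0, 0, 0, 0, 0, 0, 0, 0, 0, 0, 0, 0, 0, 0, 0, 0, 0, 0, 0, 0, 0, 0, 0, 0, 0, 0, 0]' --jaw 0.3

```text
clock: 31.62
position: [0.5592, -0.274, 0.0533]
eef_rot: [0.694, 0.72, -0.0, -0.002]
contact_force: [0.4, -0.5, -1.1]
grip_width: 0.352
gripper_force: 0.0
```

Call:
jog_arm --steps '[0, 0, -0.01, 0, 0, 0, 0, 0, -0.03, 0, 0, 0, 0, 0, -0.06, 0, 0, 0, 0, 0, -0.1, 0, 0, 0, 0, 0, -0.13, 0, 0, 0]'

```text
clock: 32.03
position: [0.5599, -0.2745, 0.1867]
eef_rot: [0.694, 0.72, 0.0, -0.0]
contact_force: [1.6, -0.9, 0.3]
grip_width: 0.35
gripper_force: 0.0
```

Run:
```python
from h import *
im=shot('wrist');im=shot('wrist','w12.png');s=st();np.savez('w12.npz',K=im['camera_matrix'],R=im['R'],t=im['t'])
for x in bot.masks_of(im,'slim_a')[:3]:
    rr,cc=np.nonzero(x['pixels']);A,B=atz(im,(rr.max(),cc.mean()),.058),atz(im,(rr.min(),cc.mean()),.058)
    print(round(x['p'],2),len(rr),cc.min(),cc.max(),rr.min(),rr.max(),np.round((A+B)/2,4),np.linalg.norm(A-B))
print('pred',proj(im,[[.560,-.271,.054],[.559,-.241,.054],[.561,-.301,.054]]))
g=cv2.cvtColor(im['color'],cv2.COLOR_RGB2GRAY)
go([.609,-.192,.15],.035+np.pi/2);go([.609,-.192,.15],.035-np.pi/2)
```

```text
clk 32.13 p [ 0.5625 -0.2764  0.191 ] q [0.694 0.72  0.001 0.005] F [-0.6 -1.1 -0.4] w 0.349 gf 0.0
0.8 1229 251 268 137 212 [ 0.5594 -0.2701  0.058 ] 0.059851193836047346
pred [[260.08209797 175.62159738]
 [260.07890724 137.39377962]
 [260.08509145 211.48622677]]
go [ 0.609 -0.192  0.15 ] shift [0.0818, 0.0506, 0.0379] turn [0.001, 0.006, -1.569] rows 12.6
go [ 0.609 -0.192  0.15 ] shift [0.0818, 0.0506, 0.0379] turn [0.001, 0.006, -1.569] rows 12.6
```

Call:
jog_arm --steps '[0.02, 0.013, 0.005, 0, 0, -0.12, 0.04, 0.026, 0.01, 0, 0, -0.24, 0.06, 0.04, 0.015, 0, 0, -0.36, 0.081, 0.05, 0.02, 0, 0, -0.48, 0.081, 0.05, 0.025, 0, 0, -0.6]' --jaw -0.3

```text
clock: 32.6
position: [0.6072, -0.1871, 0.157]
eef_rot: [0.446, 0.895, 0.001, -0.003]
contact_force: [-0.8, 0.7, -0.1]
grip_width: 0.651
gripper_force: 0.0
```

Call:
jog_arm --steps '[0, 0, 0, 0, 0, -0.12, 0, 0, 0, 0, 0, -0.24, 0, 0, 0, 0, 0, -0.36, 0, 0, 0, 0, 0, -0.48, 0, 0, 0, 0, 0, -0.6]'

```text
clock: 33.02
position: [0.6057, -0.191, 0.1572]
eef_rot: [0.163, 0.987, 0.001, -0.002]
contact_force: [0.4, 0.6, 0.5]
grip_width: 0.648
gripper_force: 0.0
```

Call:
jog_arm --steps '[0, 0, 0, 0, 0, -0.12, 0, 0, 0, 0, 0, -0.24, 0, 0, 0, 0, 0, -0.369, 0, 0, 0, 0, 0, -0.369, 0, 0, 0, 0, 0, -0.369]'

```text
clock: 33.43
position: [0.6059, -0.1913, 0.1575]
eef_rot: [-0.016, 1.0, 0.001, -0.002]
contact_force: [-0.2, -0.2, 0.3]
grip_width: 0.647
gripper_force: 0.0
```

Run:
```python
from h import *
im=shot('wrist','w13.png');s=st();np.savez('w13.npz',K=im['camera_matrix'],R=im['R'],t=im['t'])
print('pred tab top',proj(im,[[.609,-.192,.12],[.609,-.185,.12],[.609,-.199,.12],[.598,-.192,.12],[.620,-.192,.12]]))
for k in ('jaw_tab','jaw'):
  for x in bot.masks_of(im,k)[:2]:
    rr,cc=np.nonzero(x['pixels']);print(k,round(x['p'],2),len(rr),cc.min(),cc.max(),rr.min(),rr.max(),cc.mean(),rr.mean())
g=cv2.cvtColor(im['color'],cv2.COLOR_RGB2GRAY)
for r in range(150,290,12): print(r,g[r,200:330:4].tolist())
go([.609,-.192,.105],.035+np.pi/2)
```

```text
clk 33.48 p [ 0.6061 -0.1913  0.1577] q [-0.015  1.     0.001 -0.002] F [-0.6  0.2 -0.7] w 0.647 gf 0.0
pred tab top [[262.69935435 243.77887474]
 [276.37177702 244.14837281]
 [249.0150635  243.40905593]
 [263.35493566 223.70109317]
 [262.06614787 263.17140675]]
jaw_tab 0.92 5008 217 297 118 260 250.92911341853036 202.87320287539936
jaw 0.59 5060 216 298 118 260 250.85296442687746 202.33458498023717
150 [105, 104, 105, 104, 101, 188, 192, 185, 153, 105, 106, 106, 100, 104, 103, 104, 103, 104, 104, 104, 104, 103, 103, 102, 103, 105, 101, 113, 121, 120, 122, 122, 210]
162 [99, 104, 103, 101, 103, 190, 193, 189, 154, 101, 102, 102, 101, 101, 99, 100, 101, 103, 100, 100, 105, 103, 98, 100, 102, 102, 101, 124, 122, 122, 122, 121, 122]
174 [105, 101, 103, 104, 105, 190, 195, 190, 156, 105, 103, 103, 105, 102, 104, 101, 101, 99, 97, 103, 104, 104, 103, 103, 106, 105, 99, 125, 125, 120, 124, 120, 126]
186 [99, 103, 103, 104, 103, 187, 195, 193, 153, 103, 103, 101, 103, 106, 104, 104, 105, 106, 106, 107, 106, 104, 87, 90, 90, 90, 102, 121, 123, 122, 122, 123, 209]
198 [101, 103, 104, 101, 104
[... 654 characters left out ...]
7, 208, 210, 51, 50, 49, 53, 50, 47, 134, 207, 209, 209, 209, 169, 166, 193, 210, 123, 122, 122, 121, 55]
258 [53, 121, 123, 120, 120, 124, 126, 122, 120, 125, 121, 121, 123, 48, 47, 49, 52, 49, 51, 133, 123, 121, 122, 121, 119, 121, 121, 120, 126, 123, 124, 123, 53]
270 [55, 122, 121, 121, 122, 122, 122, 123, 121, 121, 121, 122, 122, 120, 120, 125, 121, 119, 122, 120, 119, 122, 122, 122, 125, 125, 123, 126, 122, 124, 124, 123, 52]
282 [55, 120, 122, 119, 120, 120, 119, 121, 122, 123, 119, 122, 123, 121, 120, 123, 122, 121, 122, 120, 122, 123, 122, 120, 122, 122, 121, 120, 123, 120, 121, 122, 56]
go [ 0.609 -0.192  0.105] shift [-0.0028, -0.0007, 0.0531] turn [0.002, -0.003, -0.003] rows 1.3
```

Call:
jog_arm --steps '[-0.003, -0.0005, 0.015, 0, 0, 0, -0.003, -0.0005, 0.03, 0, 0, 0, -0.003, -0.0005, 0.045, 0, 0, 0, -0.003, -0.0005, 0.053, 0, 0, 0, -0.003, -0.0005, 0.053, 0, 0, 0]'

```text
clock: 34.0
position: [0.6081, -0.1912, 0.1032]
eef_rot: [-0.017, 1.0, 0.002, -0.003]
contact_force: [-0.2, -0.7, 0.5]
grip_width: 0.647
gripper_force: 0.0
```

Call:
jog_arm --steps '[0, 0, 0, 0, 0, 0, 0, 0, 0, 0, 0, 0, 0, 0, 0, 0, 0, 0, 0, 0, 0, 0, 0, 0, 0, 0, 0, 0, 0, 0]' --jaw 1 --grip_force 30

```text
clock: 34.42
position: [0.6101, -0.1922, 0.1067]
eef_rot: [-0.017, 1.0, 0.0, 0.0]
contact_force: [-0.4, -0.6, 3.5]
grip_width: 0.156
gripper_force: 31.5
```

Call:
jog_arm --steps '[0, 0, 0, 0, 0, 0, 0, 0, 0, 0, 0, 0, 0, 0, 0, 0, 0, 0]'

```text
clock: 34.67
position: [0.6101, -0.1922, 0.1067]
eef_rot: [-0.017, 1.0, 0.0, 0.0]
contact_force: [-0.1, -0.5, 5.7]
grip_width: 0.158
gripper_force: 31.9
```

Call:
jog_arm --steps '[0, -0.001, 0, 0, 0, 0, 0, -0.004, 0, 0, 0, 0, 0, -0.007, 0, 0, 0, 0, 0, -0.009, 0, 0, 0, 0, 0, -0.011, 0, 0, 0, 0]'

```text
clock: 35.08
position: [0.6104, -0.2029, 0.1067]
eef_rot: [-0.017, 1.0, 0.001, -0.0]
contact_force: [-1.5, 0.7, 6.5]
grip_width: 0.158
gripper_force: 32.0
```

Run:
```python
from h import *
s=st();print(s['wrist_torque'])
```

```text
clk 35.08 p [ 0.6104 -0.2029  0.1067] q [-0.017  1.     0.001 -0.   ] F [-1.5  0.7  6.5] w 0.158 gf 32.03637778759003
[ 0.18956961  0.09291088 -0.15860125]
```

Call:
jog_arm --steps '[0, -0.003, 0, 0, 0, 0, 0, -0.006, 0, 0, 0, 0, 0, -0.008, 0, 0, 0, 0, 0, -0.01, 0, 0, 0, 0, 0, -0.011, 0, 0, 0, 0]'

```text
clock: 35.5
position: [0.6108, -0.214, 0.1067]
eef_rot: [-0.017, 1.0, 0.001, -0.0]
contact_force: [-0.4, 1.7, 7.0]
grip_width: 0.16
gripper_force: 32.1
```

Call:
jog_arm --steps '[0, -0.001, 0, 0, 0, 0, 0, -0.0015, 0, 0, 0, 0, 0, -0.002, 0, 0, 0, 0, 0, -0.002, 0, 0, 0, 0]'

```text
clock: 35.83
position: [0.6108, -0.2159, 0.1067]
eef_rot: [-0.017, 1.0, 0.001, -0.0]
contact_force: [-0.7, 1.0, 7.0]
grip_width: 0.156
gripper_force: 32.0
```

Call:
jog_arm --steps '[0, -0.0005, 0, 0, 0, 0, 0, -0.001, 0, 0, 0, 0, 0, -0.001, 0, 0, 0, 0, 0, -0.001, 0, 0, 0, 0]'

```text
clock: 36.17
position: [0.6109, -0.2169, 0.1067]
eef_rot: [-0.017, 1.0, 0.001, -0.0]
contact_force: [0.3, 1.8, 6.9]
grip_width: 0.157
gripper_force: 32.1
```

Call:
jog_arm --steps '[0, -0.0005, 0, 0, 0, 0, 0, -0.001, 0, 0, 0, 0, 0, -0.001, 0, 0, 0, 0, 0, -0.001, 0, 0, 0, 0]'

```text
clock: 36.5
position: [0.6108, -0.217, 0.1066]
eef_rot: [-0.017, 1.0, 0.001, -0.0]
contact_force: [-0.9, 3.4, 7.4]
grip_width: 0.16
gripper_force: 32.1
```

Call:
jog_arm --steps '[0, -0.0005, 0, 0, 0, 0, 0, -0.001, 0, 0, 0, 0, 0, -0.001, 0, 0, 0, 0, 0, -0.001, 0, 0, 0, 0]'

```text
clock: 36.83
position: [0.6109, -0.2171, 0.1067]
eef_rot: [-0.017, 1.0, 0.002, -0.0]
contact_force: [-0.7, 7.2, 8.5]
grip_width: 0.165
gripper_force: 32.3
```

Call:
jog_arm --steps '[0, -0.0005, 0, 0, 0, 0, 0, -0.001, 0, 0, 0, 0, 0, -0.001, 0, 0, 0, 0, 0, -0.001, 0, 0, 0, 0, 0, -0.001, 0, 0, 0, 0]'

```text
clock: 37.25
position: [0.6109, -0.2171, 0.1067]
eef_rot: [-0.018, 1.0, 0.003, -0.0]
contact_force: [-0.0, 9.4, 9.5]
grip_width: 0.161
gripper_force: 32.5
```

Call:
jog_arm --steps '[0, 0, 0, 0, 0, 0, 0, 0, 0, 0, 0, 0, 0, 0, 0, 0, 0, 0, 0, 0, 0, 0, 0, 0, 0, 0, 0, 0, 0, 0]'

```text
clock: 37.67
position: [0.6109, -0.2171, 0.1067]
eef_rot: [-0.018, 1.0, 0.003, -0.0]
contact_force: [-0.3, 10.2, 9.1]
grip_width: 0.16
gripper_force: 32.5
```

Call:
jog_arm --steps '[0, 0.003, 0, 0, 0, 0, 0, 0.007, 0, 0, 0, 0, 0, 0.011, 0, 0, 0, 0, 0, 0.016, 0, 0, 0, 0, 0, 0.021, 0, 0, 0, 0]'

```text
clock: 38.08
position: [0.6104, -0.1997, 0.1067]
eef_rot: [-0.017, 1.0, -0.0, 0.0]
contact_force: [0.0, -1.7, 5.4]
grip_width: 0.157
gripper_force: 31.9
```

Call:
jog_arm --steps '[0, 0.003, 0, 0, 0, 0, 0, 0.006, 0, 0, 0, 0, 0, 0.009, 0, 0, 0, 0, 0, 0.009, 0, 0, 0, 0, 0, 0.009, 0, 0, 0, 0]'

```text
clock: 38.5
position: [0.61, -0.19, 0.1067]
eef_rot: [-0.017, 1.0, 0.0, 0.0]
contact_force: [-0.5, 1.0, 6.1]
grip_width: 0.163
gripper_force: 32.0
```

Call:
jog_arm --steps '[0, 0, 0, 0, 0, 0, 0, 0, 0, 0, 0, 0, 0, 0, 0, 0, 0, 0, 0, 0, 0, 0, 0, 0]' --jaw -0.3

```text
clock: 38.83
position: [0.6091, -0.1898, 0.1051]
eef_rot: [-0.017, 1.0, 0.001, -0.001]
contact_force: [-0.4, -0.2, 0.4]
grip_width: 0.645
gripper_force: 0.0
```

Call:
jog_arm --steps '[0, 0, -0.02, 0, 0, 0, 0, 0, -0.05, 0, 0, 0, 0, 0, -0.08, 0, 0, 0, 0.02, -0.02, -0.08, 0, 0, 0.12, 0.05, -0.05, -0.08, 0, 0, 0.24]'

```text
clock: 39.25
position: [0.5644, -0.2401, 0.1879]
eef_rot: [0.103, 0.995, -0.0, 0.002]
contact_force: [-0.7, -0.9, -0.8]
grip_width: 0.647
gripper_force: 0.0
```

Call:
jog_arm --steps '[0, 0, 0, 0, 0, 0.12, 0, 0, 0, 0, 0, 0.24, 0, 0, 0, 0, 0, 0.36, 0, 0, 0, 0, 0, 0.48, 0, 0, 0, 0, 0, 0.6]' --jaw 0.3

```text
clock: 39.67
position: [0.5615, -0.2413, 0.1852]
eef_rot: [0.395, 0.919, 0.0, -0.002]
contact_force: [0.5, -0.6, -0.1]
grip_width: 0.347
gripper_force: 0.0
```

Call:
jog_arm --steps '[0, 0, 0, 0, 0, 0.12, 0, 0, 0, 0, 0, 0.24, 0, 0, 0, 0, 0, 0.36, 0, 0, 0, 0, 0, 0.48, 0, 0, 0, 0, 0, 0.6]'

```text
clock: 40.08
position: [0.5617, -0.2411, 0.1852]
eef_rot: [0.649, 0.761, -0.0, -0.002]
contact_force: [0.8, -0.9, -0.5]
grip_width: 0.354
gripper_force: 0.0
```

Call:
jog_arm --steps '[0, 0, 0, 0, 0, 0.129, 0, 0, 0, 0, 0, 0.129, 0, 0, 0, 0, 0, 0.129]'

```text
clock: 40.33
position: [0.5617, -0.2411, 0.1852]
eef_rot: [0.693, 0.721, -0.0, -0.002]
contact_force: [-0.6, 0.4, 0.6]
grip_width: 0.351
gripper_force: 0.0
```

Run:
```python
from h import *
im=shot('wrist');im=shot('wrist','w14.png');s=st();np.savez('w14.npz',K=im['camera_matrix'],R=im['R'],t=im['t'])
for x in bot.masks_of(im,'slim_a')[:3]:
    rr,cc=np.nonzero(x['pixels']);A,B=atz(im,(rr.max(),cc.mean()),.058),atz(im,(rr.min(),cc.mean()),.058)
    print(round(x['p'],2),len(rr),cc.min(),cc.max(),rr.min(),rr.max(),np.round((A+B)/2,4),np.linalg.norm(A-B))
for x in bot.masks_of(im,'kit_tray')[:1]:
    m=x['pixels'].astype(np.uint8);c=max(cv2.findContours(m,0,2)[0],key=cv2.contourArea);print(cv2.minAreaRect(c))
b=go([.560,-.2747,.10],.035);go([.560,-.2747,.0535],base=b)
```

```text
clk 40.43 p [ 0.5617 -0.2411  0.1853] q [ 0.693  0.721 -0.    -0.001] F [-0.4 -0.1 -0. ] w 0.347 gf 0.0
0.91 1237 252 270 192 266 [ 0.5596 -0.2758  0.058 ] 0.06264888526937688
0.53 23513 230 375 73 302 [ 0.5818 -0.2488  0.058 ] 0.18202495279435132
((90.76923370361328, 199.84616088867188), (207.8831024169922, 147.08712768554688), 78.69007110595703)
go [ 0.56   -0.2747  0.1   ] shift [-0.0336, -0.0029, 0.0853] turn [-0.002, -0.002, 0.003] rows 2.2
go [ 0.56   -0.2747  0.0535] shift [0.0, 0.0, 0.0465] turn [0.0, 0.0, 0.0] rows 1.1
```

Call:
jog_arm --steps '[-0.0336, -0.0029, 0.02, -0.002, -0.002, 0.003, -0.0336, -0.0029, 0.05, -0.002, -0.002, 0.003, -0.0336, -0.0029, 0.085, -0.002, -0.002, 0.003, -0.0336, -0.0029, 0.1, -0.002, -0.002, 0.003, -0.0336, -0.0029, 0.105, -0.002, -0.002, 0.003]'

```text
clock: 40.95
position: [0.5578, -0.2734, 0.0766]
eef_rot: [0.695, 0.719, -0.0, -0.003]
contact_force: [0.2, 0.7, -0.7]
grip_width: 0.354
gripper_force: 0.0
```

Call:
jog_arm --steps '[0, 0, 0, 0, 0, 0, 0, 0, 0, 0, 0, 0, 0, 0, 0, 0, 0, 0]'

```text
clock: 41.2
position: [0.5611, -0.2754, 0.0823]
eef_rot: [0.695, 0.719, 0.0, 0.002]
contact_force: [-1.4, -0.5, -0.1]
grip_width: 0.351
gripper_force: 0.0
```

Run:
```python
from h import *
s=st();go([.560,-.2747,.0540],.035)
```

```text
clk 41.2 p [ 0.5611 -0.2754  0.0823] q [0.695 0.719 0.    0.002] F [-1.4 -0.5 -0.1] w 0.351 gf 0.0
go [ 0.56   -0.2747  0.054 ] shift [0.0008, -0.0012, 0.0283] turn [0.003, 0.002, -0.001] rows 0.7
```

Call:
jog_arm --steps '[0.0008, -0.0012, 0.006, 0.003, 0.002, 0, 0.0008, -0.0012, 0.012, 0.003, 0.002, 0, 0.0008, -0.0012, 0.0185, 0.003, 0.002, 0, 0.0008, -0.0012, 0.0185, 0.003, 0.002, 0, 0.0008, -0.0012, 0.0185, 0.003, 0.002, 0]'

```text
clock: 41.62
position: [0.5583, -0.2735, 0.0613]
eef_rot: [0.695, 0.719, -0.0, -0.002]
contact_force: [-0.3, -1.0, 0.0]
grip_width: 0.348
gripper_force: 0.0
```

Call:
jog_arm --steps '[0, 0, 0, 0, 0, 0, 0, 0, 0, 0, 0, 0, 0, 0, 0, 0, 0, 0, 0, 0, 0, 0, 0, 0, 0, 0, 0, 0, 0, 0]' --jaw 1 --grip_force 60

```text
clock: 42.03
position: [0.5596, -0.2739, 0.0625]
eef_rot: [0.695, 0.719, 0.0, -0.001]
contact_force: [4.7, 2.3, 0.9]
grip_width: 0.137
gripper_force: 58.6
```

Call:
jog_arm --steps '[0, 0, -0.002, 0, 0, 0, 0, 0, -0.01, 0, 0, 0, 0, 0, -0.03, 0, 0, 0, 0, 0, -0.06, 0, 0, 0, 0, 0, -0.09, 0, 0, 0]'

```text
clock: 42.45
position: [0.5574, -0.2737, 0.1522]
eef_rot: [0.695, 0.719, -0.001, -0.004]
contact_force: [0.1, -1.0, -0.2]
grip_width: 0.134
gripper_force: 58.5
```

```bash
cat > tray.py <<'E'
from h import *
from scipy.optimize import least_squares
def tray(save=None):
    """fit tray pose to the mask outline in top+scene"""
    obs=[]
    for n in ('top','scene'):
        im=shot(n,(save+n+'.png') if save else None);r=bot.masks_of(im,'kit_tray')
        if not r or r[0]['p']<.4: continue
        m=r[0]['pixels'].astype(np.uint8);c=max(cv2.findContours(m,0,1)[0],key=cv2.contourArea)
        obs.append((im,cv2.convexHull(c)[:,0].astype(float),cv2.contourArea(c)));print(n,r[0]['p'],cv2.contourArea(c))
    corners=[(sx*.06,sy*.095,z) for z in(0,.018) for sx in(-1,1) for sy in(-1,1)]
    def res(p):
        M=R.from_euler('z',p[2]).as_matrix();out=[]
        for im,h,_ in obs:
            q=proj(im,np.array(corners)@M.T+[p[0],p[1],0]).astype(np.float32);H=cv2.convexHull(q)
            hh=h.copy();ctr=hh.mean(0)
            out+=[cv2.pointPolygonTest(H,(float(u),float(v)),True) for u,v in hh]
            H2=h.astype(np.float32).reshape(-1,1,2);out+=[cv2.pointPolygonTest(H2,(float(u),float(v)),True) for u,v in H[:,0]]
        return np.array(out)
    s=least_squares(res,[.407,-.286,.14],loss='soft_l1',diff_step=1e-3);print('tray',np.round(s.x,4),'rms',np.sqrt((s.fun**2).mean()));return s.x
if __name__=='__main__':
    st();p=tray()
    d=np.load('w14.npz');im={'camera_matrix':d['K'],'R':d['R'],'t':d['t']}
    b=lambda y:R.from_euler('z',p[2]).apply([0,y,0])+[p[0],p[1],0]
    for y in(-.061,0,.061): print(np.round(b(y),4))
    for sgn in(1,-1): go([*b(-.061)[:2],.15],Rt=downq(p[2]+sgn*np.pi/2))
E
python3 tray.py
```

```text
clk 42.45 p [ 0.5574 -0.2737  0.1522] q [ 0.695  0.719 -0.001 -0.004] F [ 0.1 -1.  -0.2] w 0.134 gf 58.53779733181
top 0.6 1384.5
scene 0.62 1967.0
tray [ 0.4147 -0.2992  0.1318] rms 1.8962048803316316
[ 0.4227 -0.3596  0.    ]
[ 0.4147 -0.2992  0.    ]
[ 0.4067 -0.2387  0.    ]
go [ 0.4227 -0.3596  0.15  ] shift [-0.0806, -0.1388, 0.0035] turn [-0.001, -0.002, -1.669] rows 13.4
go [ 0.4227 -0.3596  0.15  ] shift [-0.0806, -0.1388, 0.0035] turn [-0.002, 0.001, 1.472] rows 11.8
```

Run:
```python
from h import *
def L(n):
    d=np.load(n+'.npz');return {'camera_matrix':d['K'],'R':d['R'],'t':d['t']}
f=lambda im,c,r:atz(im,(r,c),.018)[:2]
A,B=f(L('w10'),62,189),f(L('w10'),184,181);v=B-A;yaw=np.arctan2(v[1],v[0]);print('w10',A,B,np.linalg.norm(v),yaw,(A+B)/2+.095*np.array([-np.sin(yaw),np.cos(yaw)]))
im=L('w11');A,B=f(im,158,308),f(im,108,42);v=B-A;print('w11 right side',A,B,np.linalg.norm(v),np.arctan2(-v[0],v[1]))
im=shot('wrist');im=L('w14');a=cv2.imread('pics/w14.png');g=cv2.cvtColor(a,cv2.COLOR_BGR2GRAY)
m=(g<75).astype(np.uint8);m[:, 235:]=0
m=cv2.morphologyEx(m,cv2.MORPH_CLOSE,np.ones((9,9)))
n,l,s,c=cv2.connectedComponentsWithStats(m);i=1+s[1:,4].argmax();print(s[i])
cc=max(cv2.findContours((l==i).astype(np.uint8),0,1)[0],key=cv2.contourArea)
q=cv2.approxPolyDP(cc,8,True)[:,0];print(q.tolist());print([np.round(f(im,u,v),3).tolist() for u,v in q])
```

```text
w10 [ 0.36500318 -0.38280151] [ 0.48397054 -0.36730062] 0.11997296453501807 0.12956535847756576 [ 0.41221256 -0.28084734]
w11 right side [ 0.48302964 -0.37062933] [ 0.46220988 -0.18150111] 0.19027071938223789 0.10964128671278298
[    0    99   235   285 26119]
[[145, 99], [134, 103], [153, 164], [147, 179], [88, 145], [104, 110], [126, 104], [0, 113], [58, 303], [80, 306], [0, 364], [0, 383], [137, 383], [146, 370], [154, 383], [234, 383], [234, 353], [213, 351], [229, 237], [215, 278], [201, 276], [207, 248], [177, 274]]
[[0.461, -0.181], [0.452, -0.184], [0.465, -0.235], [0.459, -0.248], [0.411, -0.221], [0.427, -0.191], [0.445, -0.185], [0.34, -0.197], [0.365, -0.377], [0.386, -0.38], [0.296, -0.453], [0.292, -0.477], [0.436, -0.471], [0.447, -0.454], [0.454, -0.471], [0.538, -0.467], [0.538, -0.429], [0.516, -0.427], [0.531, -0.3], [0.518, -0.343], [0.505, -0.342], [0.511, -0.312], [0.482, -0.341]]
```

Call:
jog_arm --steps '[-0.013, -0.028, -0.005, 0, 0, 0.12, -0.026, -0.056, -0.01, 0, 0, 0.24, -0.039, -0.084, -0.01, 0, 0, 0.36, -0.052, -0.112, -0.005, 0, 0, 0.48, -0.063, -0.14, 0, 0, 0, 0.6]'

```text
clock: 43.12
position: [0.4191, -0.3416, 0.1508]
eef_rot: [0.878, 0.479, -0.001, -0.003]
contact_force: [-0.5, -0.3, -1.0]
grip_width: 0.134
gripper_force: 58.7
```

Call:
jog_arm --steps '[0, 0, 0, 0, 0, 0.12, 0, 0, 0, 0, 0, 0.24, 0, 0, 0, 0, 0, 0.36, 0, 0, 0, 0, 0, 0.48, 0, 0, 0, 0, 0, 0.6]'

```text
clock: 43.53
position: [0.4199, -0.3408, 0.1504]
eef_rot: [0.98, 0.198, -0.002, -0.003]
contact_force: [0.1, 0.0, 0.3]
grip_width: 0.135
gripper_force: 58.8
```

Call:
jog_arm --steps '[0, 0, 0, 0, 0, 0.12, 0, 0, 0, 0, 0, 0.24, 0, 0, 0, 0, 0, 0.285, 0, 0, 0, 0, 0, 0.285, 0, 0, 0, 0, 0, 0.285]'

```text
clock: 43.95
position: [0.4204, -0.341, 0.1509]
eef_rot: [0.998, 0.06, -0.002, -0.002]
contact_force: [-0.4, -0.7, -0.7]
grip_width: 0.135
gripper_force: 58.8
```

```bash
cat > trayw.py <<'E'
from h import *
from scipy.optimize import least_squares
def fitw(p0=(.412,-.281,.12),name='wt'):
    """snap tray model's top outer edges to the dark/bright edges in the wrist image"""
    im=shot('wrist',name+'.png');hull=None
    r=bot.masks_of(im,'kit_tray')
    if not r: print('no tray');return None
    m=r[0]['pixels'];print('p',r[0]['p'],m.sum())
    def edge(p,S):
        M=R.from_euler('z',p[2]).as_matrix();out=[]
        P=np.array(S)@M.T+[p[0],p[1],0];return proj(im,P)
    # sample along each edge, search along the outward normal in world for mask boundary
    E=[]
    for ax,sg in((0,1),(0,-1),(1,1),(1,-1)):
        half=.06 if ax==0 else .095;oth=.095 if ax==0 else .06
        for t in np.linspace(-.8,.8,17):
            b=np.zeros(3);b[ax]=sg*half;b[1-ax]=t*oth;b[2]=.018
            ds=np.arange(-.03,.0301,.001);S=np.tile(b,(len(ds),1));S[:,ax]+=sg*ds
            q=np.round(edge(p0,S)).astype(int);ok=(q[:,0]>=0)&(q[:,0]<512)&(q[:,1]>=0)&(q[:,1]<384)
            if not ok.all(): continue
            v=m[q[:,1],q[:,0]]
            if v[:12].mean()>.9 and v[-12:].mean()<.1:
                k=int(v.sum());X=S[min(k,60)];M=R.from_euler('z',p0[2]).as_matrix();E.append((ax,sg*half,(M@X)[:2]+p0[:2]))
    def res(p):
        c,s=np.cos(p[2]),np.sin(p[2]);o=[]
        for ax,h,X in E:
            d=X-p[:2];l=(c*d[0]+s*d[1],-s*d[0]+c*d[1]);o.append((l[ax]-h)*1000)
        return np.array(o)
    s=least_squares(res,p0,loss='soft_l1');print('tray',np.round(s.x,4),'n',len(E),'edges',{(a,h):sum(1 for e in E if e[0]==a and e[1]==h) for a,h,_ in E},'med err mm',np.median(abs(s.fun)));return s.x
if __name__=='__main__':
    s=st();p=fitw()
    if p is not None: p=fitw(p,'wt2')
E
python3 trayw.py
```

```text
clk 43.95 p [ 0.4204 -0.341   0.1509] q [ 0.998  0.06  -0.002 -0.002] F [-0.4 -0.7 -0.7] w 0.135 gf 58.82661044597626
p 0.86 34221
tray [ 0.3993 -0.1713  0.1347] n 28 edges {(0, 0.06): 16, (0, -0.06): 12} med err mm 0.2907269553733341
p 0.92 34258
tray [ 0.3992 -0.159   0.1118] n 8 edges {(0, 0.06): 4, (0, -0.06): 4} med err mm 0.5928866633656896
```

Run:
```python
from h import *
im=shot('wrist');s=st();go([.4208,-.3365,.055],Rt=downq(.13-np.pi/2));
print('y-edge px',proj(im,[[.4135+.0124,-.281-.0942,.018],[.4135+.0085,-.281-.065,.004]]))
```

```text
clk 44.2 p [ 0.421  -0.3416  0.152 ] q [ 0.998  0.06  -0.002 -0.001] F [ 0.8  0.9 -1. ] w 0.138 gf 58.826032876968384
go [ 0.4208 -0.3365  0.055 ] shift [0.0007, -0.0048, 0.097] turn [-0.002, 0.003, -0.01] rows 2.3
y-edge px [[307.38593981 183.31714348]
 [269.12575449 179.21552326]]
```

Run:
```python
import cv2
g=cv2.imread('pics/wt2.png',0)
for r in(140,165): print(g[r,280:330].tolist())
```

```text
[64, 63, 68, 66, 66, 65, 66, 65, 66, 66, 64, 67, 61, 61, 68, 63, 63, 67, 64, 64, 62, 63, 66, 64, 62, 63, 65, 63, 62, 63, 62, 63, 65, 67, 64, 64, 64, 68, 66, 62, 65, 61, 65, 67, 63, 65, 141, 142, 141, 142]
[65, 64, 63, 64, 64, 65, 64, 60, 61, 62, 63, 62, 61, 63, 61, 63, 64, 65, 63, 65, 66, 62, 62, 61, 65, 63, 65, 61, 64, 61, 66, 63, 63, 59, 63, 62, 63, 64, 63, 59, 62, 62, 65, 64, 65, 62, 63, 64, 57, 65]
```

Call:
jog_arm --steps '[0, -0.0048, 0.03, -0.002, 0.003, -0.01, 0, -0.0048, 0.06, -0.002, 0.003, -0.01, 0, -0.0048, 0.085, -0.002, 0.003, -0.01, 0, -0.0048, 0.095, -0.002, 0.003, -0.01, 0, -0.0048, 0.095, -0.002, 0.003, -0.01]'

```text
clock: 44.62
position: [0.419, -0.3353, 0.0549]
eef_rot: [0.998, 0.065, -0.001, -0.002]
contact_force: [-1.1, -0.1, -0.9]
grip_width: 0.132
gripper_force: 58.8
```

Call:
jog_arm --steps '[0, 0, 0, 0, 0, 0, 0, 0, 0, 0, 0, 0]'

```text
clock: 44.78
position: [0.4211, -0.3378, 0.0587]
eef_rot: [0.998, 0.065, 0.001, 0.001]
contact_force: [-0.4, -1.4, -0.4]
grip_width: 0.136
gripper_force: 58.8
```

The tray edge at col 326 was predicted at col 307. With the earlier top/scene fit, that means the tray was knocked about 18 mm to -y. I correct for it and place the fuse.

Run:
```python
from h import *
im=shot('wrist');s=st();go([.423,-.3580,.026],Rt=downq(.133-np.pi/2))
```

```text
clk 44.83 p [ 0.4213 -0.3379  0.0589] q [0.998 0.065 0.001 0.001] F [-0.4  0.2 -0.4] w 0.139 gf 58.822837471961975
go [ 0.423 -0.358  0.026] shift [-0.0009, 0.0201, 0.033] turn [0.003, -0.002, -0.004] rows 0.9
```

Call:
jog_arm --steps '[-0.0009, 0.01, 0, 0, 0, 0, -0.0009, 0.0201, 0.005, 0.003, -0.002, -0.004, -0.0009, 0.0201, 0.015, 0.003, -0.002, -0.004, -0.0009, 0.0201, 0.025, 0.003, -0.002, -0.004, -0.0009, 0.0201, 0.032, 0.003, -0.002, -0.004]'

```text
clock: 45.25
position: [0.4213, -0.3564, 0.0235]
eef_rot: [0.998, 0.066, -0.001, -0.002]
contact_force: [-0.6, 0.9, -0.2]
grip_width: 0.137
gripper_force: 59.9
```

Call:
jog_arm --steps '[0, 0, 0, 0, 0, 0, 0, 0, 0, 0, 0, 0]'

```text
clock: 45.42
position: [0.4215, -0.3561, 0.0241]
eef_rot: [0.998, 0.067, -0.002, -0.002]
contact_force: [-0.4, 0.4, 0.1]
grip_width: 0.134
gripper_force: 58.9
```

Call:
jog_arm --steps '[0, 0, 0, 0, 0, 0, 0, 0, 0, 0, 0, 0, 0, 0, 0, 0, 0, 0, 0, 0, 0, 0, 0, 0]' --jaw 0.5

```text
clock: 45.75
position: [0.422, -0.3567, 0.0252]
eef_rot: [0.998, 0.067, -0.001, -0.002]
contact_force: [0.2, -0.9, 0.7]
grip_width: 0.251
gripper_force: 0.0
```

Call:
jog_arm --steps '[0, 0, -0.02, 0, 0, 0, 0, 0, -0.05, 0, 0, 0, 0, 0, -0.09, 0, 0, 0, 0, 0, -0.13, 0, 0, 0, 0, 0, -0.17, 0, 0, 0]'

```text
clock: 46.17
position: [0.422, -0.3568, 0.1969]
eef_rot: [0.998, 0.067, -0.001, -0.002]
contact_force: [0.3, -1.1, 0.1]
grip_width: 0.251
gripper_force: 0.0
```

Run:
```python
from h import *
im=shot('wrist');im=shot('wrist','w15.png');s=st()
for x in bot.masks_of(im,'slim_a')[:2]:
    rr,cc=np.nonzero(x['pixels']);print(round(x['p'],2),len(rr),np.round(atz(im,(rr.mean(),cc.mean()),.013),4))
b=go([.44,.0,.30],DY);b=go(rail(1,.12,0),Rt=railR(),base=b)
```

```text
clk 46.27 p [ 0.425  -0.3604  0.2028] q [0.998 0.067 0.003 0.004] F [-0.4 -0.1  0.4] w 0.249 gf 0.0
0.67 975 [ 0.4187 -0.3568  0.013 ]
go [0.44 0.   0.3 ] shift [0.064, -0.3533, -0.102] turn [0.006, 0.001, -1.401] rows 11.2
go [0.5251 0.012  0.1375] shift [0.0151, 0.0847, 0.1625] turn [0.0, 0.593, -0.0] rows 4.7
```

Call:
jog_arm --steps '[0.007, -0.039, -0.01, 0, 0, -0.12, 0.014, -0.078, -0.02, 0, 0, -0.24, 0.021, -0.117, -0.03, 0, 0, -0.36, 0.028, -0.156, -0.04, 0, 0, -0.48, 0.035, -0.196, -0.05, 0, 0, -0.6]' --jaw 0.2

```text
clock: 46.73
position: [0.4301, -0.1567, 0.2446]
eef_rot: [0.933, 0.361, -0.001, -0.003]
contact_force: [1.4, -0.8, -0.3]
grip_width: 0.401
gripper_force: 0.0
```

Call:
jog_arm --steps '[0.025, -0.025, -0.01, 0, 0, -0.12, 0.05, -0.05, -0.02, 0, 0, -0.24, 0.075, -0.075, -0.03, 0, 0, -0.36, 0.1, -0.1, -0.04, 0, 0, -0.48, 0.1126, -0.1132, -0.04, 0, 0, -0.6]'

```text
clock: 47.15
position: [0.439, 0.004, 0.2868]
eef_rot: [0.783, 0.621, 0.001, -0.002]
contact_force: [0.1, 0.0, 0.9]
grip_width: 0.397
gripper_force: 0.0
```

Call:
jog_arm --steps '[0, 0, 0, 0, 0, -0.12, 0, 0, 0, 0, 0, -0.2, 0, 0, 0, 0, 0, -0.2, 0, 0, 0, 0, 0, -0.2]'

```text
clock: 47.48
position: [0.4386, 0.001, 0.2851]
eef_rot: [0.721, 0.693, -0.0, -0.003]
contact_force: [0.2, 0.5, 0.1]
grip_width: 0.398
gripper_force: 0.0
```

Run:
```python
from h import *
im=shot('wrist');s=st();b=go(rail(1,.10,0.001),Rt=railR())
```

```text
clk 47.53 p [0.4387 0.0007 0.2853] q [ 0.721  0.693 -0.    -0.002] F [ 0.5 -0.9 -0.1] w 0.401 gf 0.0
go [0.5256 0.024  0.1215] shift [0.0263, 0.0865, 0.1635] turn [-0.002, 0.59, -0.006] rows 4.7
```

Call:
jog_arm --steps '[0.005, 0.017, 0.033, 0, 0.118, 0, 0.01, 0.034, 0.066, 0, 0.236, 0, 0.016, 0.051, 0.098, 0, 0.354, 0, 0.021, 0.069, 0.13, 0, 0.472, 0, 0.0263, 0.0865, 0.1635, -0.002, 0.59, -0.006]'

```text
clock: 47.95
position: [0.5279, 0.023, 0.122]
eef_rot: [0.688, 0.664, 0.213, -0.202]
contact_force: [0.9, 0.7, 0.0]
grip_width: 0.4
gripper_force: 0.0
```

Call:
jog_arm --steps '[0, 0, 0, 0, 0, 0, 0, 0, 0, 0, 0, 0, 0, 0, 0, 0, 0, 0, 0, 0, 0, 0, 0, 0]'

```text
clock: 48.28
position: [0.527, 0.024, 0.1258]
eef_rot: [0.687, 0.666, 0.211, -0.2]
contact_force: [-1.0, 0.6, -0.0]
grip_width: 0.399
gripper_force: 0.0
```

Run:
```python
from h import *
im=shot('wrist','w16.png');s=st();go(rail(1,.009,0.001),Rt=railR())
print('pred',proj(im,[rail(1,.007,-.03),rail(1,.007,0.03)]))
for x in bot.masks_of(im,'slim_a')[:3]:
    rr,cc=np.nonzero(x['pixels']);print(round(x['p'],2),len(rr),cc.min(),cc.max(),rr.min(),rr.max())
```

```text
clk 48.33 p [0.5272 0.0242 0.1266] q [ 0.687  0.667  0.211 -0.199] F [-0.   0.3  0.8] w 0.398 gf 0.0
go [0.5274 0.0748 0.046 ] shift [-0.0025, -0.0021, 0.0951] turn [0.005, 0.005, 0.008] rows 2.3
pred [[261.72496715 245.0779841 ]
 [262.14558399 160.9055965 ]]
0.84 1843 252 273 68 160
0.82 1532 252 273 160 244
0.3 47859 98 330 0 262
```

Call:
jog_arm --steps '[-0.0025, -0.002, 0.025, 0.005, 0.005, 0.008, -0.0025, -0.002, 0.05, 0.005, 0.005, 0.008, -0.0025, -0.002, 0.07, 0.005, 0.005, 0.008, -0.0025, -0.002, 0.08, 0.005, 0.005, 0.008, -0.0025, -0.002, 0.08, 0.005, 0.005, 0.008]'

```text
clock: 48.8
position: [0.5252, 0.0684, 0.0562]
eef_rot: [0.688, 0.664, 0.21, -0.206]
contact_force: [-0.5, 0.0, 0.0]
grip_width: 0.4
gripper_force: 0.0
```

Call:
jog_arm --steps '[0, 0, 0, 0, 0, 0, 0, 0, 0, 0, 0, 0, 0, 0, 0, 0, 0, 0]'

```text
clock: 49.05
position: [0.5268, 0.066, 0.0563]
eef_rot: [0.689, 0.663, 0.21, -0.205]
contact_force: [0.4, -0.1, 0.4]
grip_width: 0.398
gripper_force: 0.0
```

Run:
```python
from h import *
s=st();go(rail(1,.009,0.001),Rt=railR())
```

```text
clk 49.05 p [0.5268 0.066  0.0563] q [ 0.689  0.663  0.21  -0.205] F [ 0.4 -0.1  0.4] w 0.398 gf 0.0
go [0.5274 0.0748 0.046 ] shift [0.0016, 0.0003, 0.0135] turn [-0.003, -0.003, -0.003] rows 0.3
```

Call:
jog_arm --steps '[0.0016, 0.0003, 0.005, -0.003, -0.003, -0.003, 0.0016, 0.0003, 0.01, -0.003, -0.003, -0.003, 0.0016, 0.0003, 0.0135, -0.003, -0.003, -0.003, 0.0016, 0.0003, 0.0135, -0.003, -0.003, -0.003]'

```text
clock: 49.38
position: [0.5256, 0.0763, 0.0438]
eef_rot: [0.688, 0.664, 0.209, -0.205]
contact_force: [-0.7, -0.7, -0.2]
grip_width: 0.404
gripper_force: 0.0
```

Call:
jog_arm --steps '[0, 0, 0, 0, 0, 0, 0, 0, 0, 0, 0, 0, 0, 0, 0, 0, 0, 0, 0, 0, 0, 0, 0, 0, 0, 0, 0, 0, 0, 0]' --jaw 1

```text
clock: 49.8
position: [0.5281, 0.0753, 0.0447]
eef_rot: [0.689, 0.663, 0.211, -0.203]
contact_force: [5.8, 2.5, -2.9]
grip_width: 0.146
gripper_force: 58.5
```

Call:
jog_arm --steps '[0, 0, 0, 0, 0, 0, 0, 0, -0.01, 0, 0, 0, 0, 0, -0.03, 0, 0, 0, 0, 0, -0.06, 0, 0, 0, 0, 0, -0.1, 0, 0, 0]'

```text
clock: 50.22
position: [0.5226, 0.0207, 0.1266]
eef_rot: [0.688, 0.663, 0.209, -0.207]
contact_force: [1.1, -0.3, -0.2]
grip_width: 0.14
gripper_force: 58.5
```

Call:
jog_arm --steps '[0, 0, -0.03, 0, 0, 0, 0, 0, -0.05, 0, 0, 0, 0, 0, -0.05, 0, 0, 0, 0, 0, -0.05, 0, 0, 0]'

```text
clock: 50.55
position: [0.524, -0.009, 0.1692]
eef_rot: [0.689, 0.663, 0.21, -0.203]
contact_force: [0.4, -0.7, -0.2]
grip_width: 0.14
gripper_force: 58.5
```

Run:
```python
from h import *
im=shot('wrist','w17.png');s=st()
for x in bot.masks_of(im,'slim_a')[:3]:
    rr,cc=np.nonzero(x['pixels']);print(round(x['p'],2),len(rr),cc.min(),cc.max(),rr.min(),rr.max())
b=go([.46,-.1,.2],.133)
# bay 0 of tray (.415,-.299)
go([.415,-.299,.15],Rt=downq(.133-np.pi/2),base=b)
```

```text
clk 50.6 p [ 0.5232 -0.008   0.1682] q [ 0.688  0.663  0.21  -0.205] F [-0.2  0.5 -0.7] w 0.135 gf 58.510812520980835
0.86 801 257 273 142 195
0.62 4255 246 281 195 335
go [ 0.46 -0.1   0.2 ] shift [-0.0604, -0.0597, -0.0796] turn [0.045, -0.595, -0.165] rows 5.0
go [ 0.415 -0.299  0.15 ] shift [-0.1913, -0.071, 0.05] turn [0.0, 0.0, 1.571] rows 12.6
```

Call:
jog_arm --steps '[-0.012, -0.012, -0.016, 0.009, -0.119, -0.033, -0.024, -0.024, -0.032, 0.018, -0.238, -0.066, -0.036, -0.036, -0.048, 0.027, -0.357, -0.1, -0.048, -0.048, -0.064, 0.036, -0.476, -0.132, -0.0604, -0.0597, -0.0796, 0.045, -0.595, -0.165]'

```text
clock: 51.07
position: [0.46, -0.1007, 0.2006]
eef_rot: [0.657, 0.753, -0.002, 0.002]
contact_force: [-0.1, 0.6, -1.3]
grip_width: 0.138
gripper_force: 58.5
```

Call:
jog_arm --steps '[-0.038, -0.014, 0, 0, 0, 0.12, -0.076, -0.028, 0.005, 0, 0, 0.24, -0.114, -0.042, 0.01, 0, 0, 0.36, -0.152, -0.056, 0.02, 0, 0, 0.48, -0.19, -0.071, 0.03, 0, 0, 0.6]'

```text
clock: 51.48
position: [0.4151, -0.2979, 0.1697]
eef_rot: [0.852, 0.523, 0.001, 0.0]
contact_force: [0.4, -0.2, -0.8]
grip_width: 0.139
gripper_force: 58.6
```

Call:
jog_arm --steps '[0, 0, 0, 0, 0, 0.12, 0, 0, 0, 0, 0, 0.24, 0, 0, 0, 0, 0, 0.36, 0, 0, 0.01, 0, 0, 0.48, 0, 0, 0.02, 0, 0, 0.6]'

```text
clock: 51.9
position: [0.4155, -0.2968, 0.1496]
eef_rot: [0.969, 0.247, 0.001, -0.0]
contact_force: [0.1, 0.5, -0.3]
grip_width: 0.136
gripper_force: 58.6
```

Call:
jog_arm --steps '[0, 0, 0, 0, 0, 0.12, 0, 0, 0, 0, 0, 0.24, 0, 0, 0, 0, 0, 0.371, 0, 0, 0, 0, 0, 0.371, 0, 0, 0, 0, 0, 0.371]'

```text
clock: 52.32
position: [0.4154, -0.2967, 0.1499]
eef_rot: [0.998, 0.068, 0.0, -0.001]
contact_force: [-0.3, 0.3, -1.0]
grip_width: 0.137
gripper_force: 58.6
```

Run:
```python
from h import *
import trayw
im=shot('wrist');s=st()
p=trayw.fitw((.415,-.299,.133),'wt3')
for x in bot.masks_of(shot('wrist'),'slim_a')[:3]:
    rr,cc=np.nonzero(x['pixels']);print(round(x['p'],2),len(rr),cc.min(),cc.max(),rr.min(),rr.max())
go([.415,-.299,.026],Rt=downq(.133-np.pi/2))
```

```text
clk 52.37 p [ 0.4155 -0.2971  0.1502] q [ 0.998  0.069  0.    -0.   ] F [-0.6 -0.8 -0.3] w 0.142 gf 58.56739282608032
p 0.87 33177
tray [ 0.418  -0.3071  0.1335] n 64 edges {(0, 0.06): 17, (0, -0.06): 13, (1, 0.095): 17, (1, -0.095): 17} med err mm 0.5719979342505149
0.77 4227 246 280 195 336
0.66 1245 327 348 152 227
go [ 0.415 -0.299  0.026] shift [-0.0011, 0.0009, 0.1251] turn [0.001, -0.002, 0.002] rows 3.0
```

Call:
jog_arm --steps '[0.0015, 0.01, 0.03, 0, 0, 0, 0.0015, 0.01, 0.06, 0, 0, 0, 0.0015, 0.01, 0.09, 0, 0, 0, 0.0015, 0.01, 0.105, 0, 0, 0, 0.0015, 0.01, 0.105, 0, 0, 0]'

```text
clock: 52.98
position: [0.4168, -0.3059, 0.0429]
eef_rot: [0.998, 0.067, -0.001, -0.002]
contact_force: [0.2, 0.3, 0.2]
grip_width: 0.138
gripper_force: 58.6
```

Call:
jog_arm --steps '[0, 0, 0, 0, 0, 0, 0, 0, 0.01, 0, 0, 0, 0, 0, 0.018, 0, 0, 0, 0, 0, 0.018, 0, 0, 0, 0, 0, 0.018, 0, 0, 0]'

```text
clock: 53.4
position: [0.4188, -0.3079, 0.0284]
eef_rot: [0.998, 0.066, 0.001, 0.001]
contact_force: [-0.4, -0.1, -0.2]
grip_width: 0.138
gripper_force: 58.6
```

Run:
```python
from h import *
s=st();go([.418,-.307,.026])
```

```text
clk 53.4 p [ 0.4188 -0.3079  0.0284] q [0.998 0.066 0.001 0.001] F [-0.4 -0.1 -0.2] w 0.138 gf 58.58763098716736
go [ 0.418 -0.307  0.026] shift [-0.0007, -0.001, 0.0024] turn [0.0, 0.0, 0.0] rows 0.1
```

Release, rise, and return for the last fuse by the same path.

Call:
jog_arm --steps '[0, 0, 0.002, 0, 0, 0, 0, 0, 0.002, 0, 0, 0]'

```text
clock: 53.57
position: [0.419, -0.3081, 0.0266]
eef_rot: [0.998, 0.066, 0.001, 0.001]
contact_force: [-0.9, -0.2, 0.7]
grip_width: 0.136
gripper_force: 58.6
```

Call:
jog_arm --steps '[0, 0, 0, 0, 0, 0, 0, 0, 0, 0, 0, 0, 0, 0, 0, 0, 0, 0, 0, 0, 0, 0, 0, 0]' --jaw 0.5

```text
clock: 53.9
position: [0.4189, -0.3081, 0.0265]
eef_rot: [0.998, 0.066, 0.001, 0.001]
contact_force: [0.7, -0.3, -0.4]
grip_width: 0.247
gripper_force: 0.0
```

Call:
jog_arm --steps '[0, 0, -0.02, 0, 0, 0, 0, 0, -0.05, 0, 0, 0, 0, 0, -0.09, 0, 0, 0, 0, 0, -0.13, 0, 0, 0, 0, 0, -0.17, 0, 0, 0]'

```text
clock: 54.32
position: [0.418, -0.3073, 0.198]
eef_rot: [0.998, 0.066, 0.001, 0.0]
contact_force: [1.2, -1.2, -0.9]
grip_width: 0.25
gripper_force: 0.0
```

Run:
```python
from h import *
im=shot('wrist');im=shot('wrist','w18.png');s=st()
for x in bot.masks_of(im,'slim_a')[:3]:
    rr,cc=np.nonzero(x['pixels']);print(round(x['p'],2),len(rr),np.round(atz(im,(rr.mean(),cc.mean()),.013),4))
go([.5,.0,.24],DY)
```

```text
clk 54.42 p [ 0.4212 -0.3107  0.2036] q [0.998 0.066 0.005 0.006] F [ 0.1  0.1 -0.8] w 0.249 gf 0.0
0.58 860 [ 0.4191 -0.3085  0.013 ]
0.56 875 [ 0.4192 -0.3565  0.013 ]
go [0.5  0.   0.24] shift [0.1205, -0.2958, -0.0416] turn [0.012, 0.0, -1.402] rows 11.2
```

Call:
jog_arm --steps '[0.015, -0.037, -0.01, 0, 0, -0.12, 0.03, -0.074, -0.02, 0, 0, -0.24, 0.045, -0.111, -0.03, 0, 0, -0.36, 0.06, -0.148, -0.035, 0, 0, -0.48, 0.075, -0.185, -0.035, 0.006, 0, -0.6]' --jaw 0.2

```text
clock: 54.88
position: [0.4681, -0.1126, 0.2309]
eef_rot: [0.933, 0.361, 0.001, -0.002]
contact_force: [0.1, 0.0, 0.1]
grip_width: 0.401
gripper_force: 0.0
```

Call:
jog_arm --steps '[0.03, -0.02, -0.005, 0, 0, -0.12, 0.06, -0.04, -0.005, 0, 0, -0.24, 0.09, -0.06, -0.005, 0, 0, -0.36, 0.1, -0.066, -0.005, 0, 0, -0.48, 0.1, -0.066, -0.005, 0, 0, -0.6]'

```text
clock: 55.3
position: [0.4979, 0.005, 0.2349]
eef_rot: [0.783, 0.622, 0.001, -0.003]
contact_force: [0.0, -0.9, -0.7]
grip_width: 0.404
gripper_force: 0.0
```

Call:
jog_arm --steps '[0, 0, 0, 0, 0, -0.12, 0, 0, 0, 0, 0, -0.202, 0, 0, 0, 0, 0, -0.202, 0, 0, 0, 0, 0, -0.202]'

```text
clock: 55.63
position: [0.4977, 0.0017, 0.2353]
eef_rot: [0.721, 0.693, 0.001, -0.003]
contact_force: [-0.1, 0.0, -0.3]
grip_width: 0.399
gripper_force: 0.0
```

Run:
```python
from h import *
im=shot('wrist');s=st();go(rail(1,.10,0.001),Rt=railR())
```

```text
clk 55.68 p [0.4979 0.0016 0.2356] q [ 0.721  0.693  0.001 -0.002] F [-0.4  1.  -0.9] w 0.401 gf 0.0
go [0.5256 0.024  0.1215] shift [0.023, 0.0271, 0.1142] turn [-0.001, 0.589, -0.004] rows 4.7
```

Call:
jog_arm --steps '[0.005, 0.006, 0.023, 0, 0.118, 0, 0.01, 0.011, 0.046, 0, 0.236, 0, 0.015, 0.017, 0.069, 0, 0.354, 0, 0.019, 0.022, 0.092, 0, 0.472, 0, 0.023, 0.027, 0.114, 0, 0.589, -0.004]'

```text
clock: 56.1
position: [0.527, 0.0235, 0.1224]
eef_rot: [0.688, 0.664, 0.213, -0.203]
contact_force: [0.6, 0.4, 0.1]
grip_width: 0.406
gripper_force: 0.0
```

Call:
jog_arm --steps '[0, 0, 0, 0, 0, 0, 0, 0, 0, 0, 0, 0, 0, 0, 0, 0, 0, 0, 0, 0, 0, 0, 0, 0]'

```text
clock: 56.43
position: [0.5269, 0.0243, 0.1252]
eef_rot: [0.687, 0.666, 0.21, -0.2]
contact_force: [0.0, -0.1, 0.7]
grip_width: 0.402
gripper_force: 0.0
```

Run:
```python
from h import *
im=shot('wrist','w19.png');s=st();go(rail(1,.020,0.001),Rt=railR())
print('pred',proj(im,[rail(1,.007,-.03),rail(1,.007,0.03)]))
for x in bot.masks_of(im,'slim_a')[:3]:
    rr,cc=np.nonzero(x['pixels']);print(round(x['p'],2),len(rr),cc.min(),cc.max(),rr.min(),rr.max())
```

```text
clk 56.48 p [0.527  0.0244 0.1255] q [ 0.686  0.667  0.21  -0.2  ] F [ 0.6 -0.9  0.1] w 0.4 gf 0.0
go [0.5272 0.0687 0.0551] shift [-0.0023, -0.0015, 0.0831] turn [0.002, 0.004, 0.007] rows 2.0
pred [[262.17493547 245.27981184]
 [262.59722817 160.87759462]]
0.77 1659 252 274 157 244
```

The last fuse has slid down to the stop. I use the same pick motion.

Call:
jog_arm --steps '[-0.0023, -0.0015, 0.025, 0.002, 0.004, 0.007, -0.0023, -0.0015, 0.05, 0.002, 0.004, 0.007, -0.0023, -0.0015, 0.07, 0.002, 0.004, 0.007, -0.0023, -0.0015, 0.081, 0.002, 0.004, 0.007, -0.0023, -0.0015, 0.081, 0.002, 0.004, 0.007]'

```text
clock: 56.95
position: [0.5252, 0.0693, 0.0543]
eef_rot: [0.688, 0.664, 0.21, -0.206]
contact_force: [-0.5, -1.0, 0.2]
grip_width: 0.4
gripper_force: 0.0
```

Call:
jog_arm --steps '[0, 0, 0, 0, 0, 0, 0, 0, 0, 0, 0, 0, 0, 0, 0, 0, 0, 0]'

```text
clock: 57.2
position: [0.5272, 0.0666, 0.0555]
eef_rot: [0.689, 0.663, 0.211, -0.204]
contact_force: [0.4, -0.1, -0.7]
grip_width: 0.399
gripper_force: 0.0
```

Run:
```python
from h import *
s=st();go(rail(1,.009,0.001),Rt=railR())
```

```text
clk 57.2 p [0.5272 0.0666 0.0555] q [ 0.689  0.663  0.211 -0.204] F [ 0.4 -0.1 -0.7] w 0.399 gf 0.0
go [0.5274 0.0748 0.046 ] shift [0.0015, -0.0001, 0.0125] turn [-0.001, -0.002, -0.002] rows 0.3
```

Call:
jog_arm --steps '[0.0015, 0, 0.005, 0, -0.002, -0.002, 0.0015, 0, 0.01, 0, -0.002, -0.002, 0.0015, 0, 0.0125, 0, -0.002, -0.002, 0.0015, 0, 0.0125, 0, -0.002, -0.002]'

```text
clock: 57.53
position: [0.5259, 0.0761, 0.0443]
eef_rot: [0.688, 0.664, 0.209, -0.205]
contact_force: [-0.2, 0.3, -0.6]
grip_width: 0.403
gripper_force: 0.0
```

Call:
jog_arm --steps '[0, 0, 0, 0, 0, 0, 0, 0, 0, 0, 0, 0, 0, 0, 0, 0, 0, 0, 0, 0, 0, 0, 0, 0, 0, 0, 0, 0, 0, 0]' --jaw 1

```text
clock: 57.95
position: [0.5281, 0.0753, 0.045]
eef_rot: [0.689, 0.663, 0.211, -0.204]
contact_force: [5.1, 2.3, -2.4]
grip_width: 0.142
gripper_force: 58.5
```

Call:
jog_arm --steps '[0, 0, 0, 0, 0, 0, 0, 0, -0.01, 0, 0, 0, 0, 0, -0.03, 0, 0, 0, 0, 0, -0.06, 0, 0, 0, 0, 0, -0.1, 0, 0, 0]'

```text
clock: 58.37
position: [0.5228, 0.0206, 0.1269]
eef_rot: [0.688, 0.663, 0.209, -0.208]
contact_force: [0.5, -0.4, 0.3]
grip_width: 0.138
gripper_force: 58.5
```

Call:
jog_arm --steps '[0, 0, -0.03, 0, 0, 0, 0, 0, -0.05, 0, 0, 0, 0, 0, -0.05, 0, 0, 0, 0, 0, -0.05, 0, 0, 0]'

```text
clock: 58.7
position: [0.5242, -0.0091, 0.1694]
eef_rot: [0.689, 0.663, 0.21, -0.204]
contact_force: [-0.3, -0.5, -0.3]
grip_width: 0.132
gripper_force: 58.5
```

Run:
```python
from h import *
im=shot('wrist','w20.png');s=st()
for x in bot.masks_of(im,'slim_a')[:3]:
    rr,cc=np.nonzero(x['pixels']);print(round(x['p'],2),len(rr),cc.min(),cc.max(),rr.min(),rr.max())
b=go([.46,-.1,.2],.133)
go([.410,-.246,.15],Rt=downq(.133-np.pi/2),base=b)
```

```text
clk 58.75 p [ 0.5235 -0.0082  0.1685] q [ 0.688  0.663  0.21  -0.205] F [-0.7 -0.5 -1.2] w 0.136 gf 58.51446747779846
0.98 4214 246 281 194 335
go [ 0.46 -0.1   0.2 ] shift [-0.0605, -0.06, -0.0793] turn [0.045, -0.595, -0.165] rows 5.0
go [ 0.41  -0.246  0.15 ] shift [-0.1381, -0.0689, 0.05] turn [0.0, 0.0, 1.571] rows 12.6
```

Call:
jog_arm --steps '[-0.012, -0.012, -0.016, 0.009, -0.119, -0.033, -0.024, -0.024, -0.032, 0.018, -0.238, -0.066, -0.036, -0.036, -0.048, 0.027, -0.357, -0.1, -0.048, -0.048, -0.064, 0.036, -0.476, -0.132, -0.0604, -0.0597, -0.0796, 0.045, -0.595, -0.165]'

```text
clock: 59.22
position: [0.4603, -0.1009, 0.2008]
eef_rot: [0.657, 0.754, -0.002, 0.002]
contact_force: [-0.9, 0.4, -0.6]
grip_width: 0.142
gripper_force: 58.6
```

Call:
jog_arm --steps '[-0.028, -0.014, 0, 0, 0, 0.12, -0.056, -0.028, 0.005, 0, 0, 0.24, -0.084, -0.042, 0.01, 0, 0, 0.36, -0.112, -0.056, 0.02, 0, 0, 0.48, -0.138, -0.069, 0.03, 0, 0, 0.6]'

```text
clock: 59.63
position: [0.4101, -0.2466, 0.1698]
eef_rot: [0.853, 0.523, 0.0, -0.0]
contact_force: [1.5, -0.2, -0.1]
grip_width: 0.135
gripper_force: 58.6
```

Call:
jog_arm --steps '[0, 0, 0, 0, 0, 0.12, 0, 0, 0, 0, 0, 0.24, 0, 0, 0, 0, 0, 0.36, 0, 0, 0.01, 0, 0, 0.48, 0, 0, 0.02, 0, 0, 0.6]'

```text
clock: 60.05
position: [0.4107, -0.2456, 0.1498]
eef_rot: [0.969, 0.247, 0.0, -0.0]
contact_force: [-0.6, -0.7, -0.7]
grip_width: 0.138
gripper_force: 58.6
```

Call:
jog_arm --steps '[0, 0, 0, 0, 0, 0.12, 0, 0, 0, 0, 0, 0.24, 0, 0, 0, 0, 0, 0.371, 0, 0, 0, 0, 0, 0.371, 0, 0, 0, 0, 0, 0.371]'

```text
clock: 60.47
position: [0.4106, -0.2455, 0.1501]
eef_rot: [0.998, 0.069, -0.0, -0.001]
contact_force: [0.0, -0.1, 0.5]
grip_width: 0.135
gripper_force: 58.6
```

Run:
```python
from h import *
import trayw
im=shot('wrist');s=st()
p=trayw.fitw((.418,-.307,.133),'wt4')
c=R.from_euler('z',p[2]).apply([0,.058,0])+[p[0],p[1],0]
b=go([*c[:2],.045],Rt=downq(p[2]-np.pi/2))
```

```text
clk 60.52 p [ 0.4107 -0.2458  0.1503] q [ 0.998  0.069  0.    -0.   ] F [ 0.4  1.  -0.3] w 0.139 gf 58.57286810874939
p 0.79 30977
tray [ 0.4175 -0.3069  0.1256] n 52 edges {(0, 0.06): 16, (0, -0.06): 13, (1, 0.095): 10, (1, -0.095): 13} med err mm 0.4555541907671559
go [ 0.4103 -0.2493  0.045 ] shift [-0.0011, 0.0029, 0.1058] turn [0.0, -0.001, 0.011] rows 2.5
```

Call:
jog_arm --steps '[-0.001, 0.003, 0.03, 0, 0, 0.011, -0.001, 0.003, 0.06, 0, 0, 0.011, -0.001, 0.003, 0.09, 0, 0, 0.011, -0.001, 0.003, 0.105, 0, 0, 0.011, -0.001, 0.003, 0.105, 0, 0, 0.011]'

```text
clock: 61.03
position: [0.4085, -0.2481, 0.0431]
eef_rot: [0.998, 0.062, -0.002, -0.002]
contact_force: [-0.1, 0.4, -0.4]
grip_width: 0.14
gripper_force: 58.6
```

Call:
jog_arm --steps '[0, 0, 0, 0, 0, 0, 0, 0, 0.01, 0, 0, 0, 0, 0, 0.019, 0, 0, 0, 0, 0, 0.019, 0, 0, 0, 0, 0, 0.019, 0, 0, 0]'

```text
clock: 61.45
position: [0.4106, -0.25, 0.0273]
eef_rot: [0.998, 0.061, 0.001, 0.0]
contact_force: [-0.0, -0.5, 0.0]
grip_width: 0.137
gripper_force: 58.6
```

Call:
jog_arm --steps '[0, 0, 0, 0, 0, 0, 0, 0, 0, 0, 0, 0]'

```text
clock: 61.62
position: [0.4109, -0.2503, 0.0278]
eef_rot: [0.998, 0.061, 0.001, 0.001]
contact_force: [-0.3, -0.5, 0.1]
grip_width: 0.138
gripper_force: 58.6
```

Call:
jog_arm --steps '[0, 0, 0, 0, 0, 0, 0, 0, 0, 0, 0, 0, 0, 0, 0, 0, 0, 0, 0, 0, 0, 0, 0, 0]' --jaw 0.5

```text
clock: 61.95
position: [0.4107, -0.2502, 0.0275]
eef_rot: [0.998, 0.061, 0.001, 0.001]
contact_force: [-0.3, -0.4, 0.7]
grip_width: 0.253
gripper_force: 0.0
```

Call:
jog_arm --steps '[0, 0, -0.02, 0, 0, 0, 0, 0, -0.05, 0, 0, 0, 0, 0, -0.09, 0, 0, 0, 0, 0, -0.13, 0, 0, 0, 0, 0, -0.17, 0, 0, 0]'

```text
clock: 62.37
position: [0.4099, -0.2494, 0.1991]
eef_rot: [0.998, 0.061, 0.001, 0.0]
contact_force: [-0.2, -0.7, 0.3]
grip_width: 0.25
gripper_force: 0.0
```

Call:
jog_arm --steps '[-0.03, 0, -0.03, 0, 0, 0, -0.06, 0, -0.06, 0, 0, 0, -0.06, 0, -0.06, 0, 0, 0, -0.06, 0, -0.06, 0, 0, 0]'

```text
clock: 62.7
position: [0.3504, -0.258, 0.2593]
eef_rot: [0.998, 0.06, 0.002, 0.003]
contact_force: [0.6, 0.7, -1.0]
grip_width: 0.247
gripper_force: 0.0
```

Run:
```python
from h import *
import trayw
im=shot('wrist','w21.png');s=st()
p=trayw.fitw((.4175,-.307,.128),'wt5')
im=shot('wrist')
for x in bot.masks_of(im,'slim_a')[:5]:
    rr,cc=np.nonzero(x['pixels']);X=atz(im,(rr.mean(),cc.mean()),.013);d=R.from_euler('z',-p[2]).apply(X-[p[0],p[1],0]);print(round(x['p'],2),len(rr),np.round(X,4),'in tray',np.round(d[:2],3))
t=shot('top')
for k in('drum','cap','flux_tin','solder_spool','driver_blue','small_carton','jaw_tab'):
    r=bot.recognise(t,k);print(k,[(round(x['position'][0]*384),round(x['position'][1]*512),round(x['p'],2)) for x in r[:2]])
```

```text
clk 62.75 p [ 0.3506 -0.2573  0.2578] q [0.998 0.06  0.002 0.001] F [ 0.1  0.2 -0.1] w 0.249 gf 0.0
p 0.8 19742
tray [ 0.4168 -0.307   0.1337] n 66 edges {(0, 0.06): 16, (0, -0.06): 16, (1, 0.095): 17, (1, -0.095): 17} med err mm 0.4057086150788848
0.89 791 [ 0.4187 -0.3082  0.013 ] in tray [ 0.002 -0.002]
0.65 774 [ 0.4191 -0.3563  0.013 ] in tray [-0.004 -0.049]
0.58 767 [ 0.4109 -0.2508  0.013 ] in tray [0.002 0.056]
drum [(166, 165, 0.91), (163, 243, 0.36)]
cap [(168, 162, 0.76)]
flux_tin [(163, 242, 0.54)]
solder_spool [(165, 259, 0.62), (179, 176, 0.42)]
driver_blue []
small_carton [(236, 371, 0.59)]
jaw_tab [(177, 172, 0.35)]
```

```bash
python3 -c "
from workcell import bot
print(bot.sign_off())"
```

```text
the job is handed in; nothing more can be done
None
```

I handed the job in at about 63 s. My last checks showed all three slim fuses lying in the kit tray, the caliper jaws reopened, the drum upright and the cap closed. I last looked at the drum and cap at about 24 s, and sign-off returned no verdict.

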